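Load the drying rack in stud order

ROBOT

A 6-joint arm with a two-finger parallel gripper is mounted at the origin on the work surface. World frame = base frame: x ahead of the robot, y to its left, z up, the work surface at z = 0. Lengths are in mm, angles in rad, forces in N, time in s.
With the tool pointing down it reaches from about 300 to 825 mm from the base axis. Payload 5.4 kg.
Tool frame: the origin (TCP) lies at the very end of the fingers, on their centre line; the grasp point (between the pads) lies 19 mm behind it; z points along the fingers, y is the line along which they close (so a half turn about z gives the same grasp; the last joint's range is limited). The gripper opens to 92 mm and grips with 3 to 60 N. Pads are 20 mm wide; open, the fingers measure 128 mm over their backs; the gripper's body (75 mm by 189 mm) begins 69 mm behind the grasp point.
Start: joints at [-1.382, 0.158, 1.597, -0, 1.386, -0.21], TCP at [223.255, -529.871, 214.601] pointing down, gripper open.
Joint ranges: [-2.91, 2.91], [-0.94, 2.29], [0.18, 2.7], [-1.29, 4.43], [0.17, 2.64], [-3, 3]. Speed limits (rad/s): [2.57, 2.57, 3.14, 3.14, 3.14, 3.14].

INTERFACE

Orientations are given as a unit quaternion [x, y, z, w].
In Python, from workcell import get_state, camera, camera_params, hand_in, search_frame, outline_of, tip_of gives the robot as it stands.
- The arm moves only by the tool move_arm, never from a script. Its argument "motion" is a list that holds one entry, the list of rows, each a list of 4 numbers: the shift along the world's x, y, z normalised to -1 to 1, where 1 is 500 mm, then the turn about the world's z normalised to -1 to 1, where 1 is 60 degrees. A call has exactly 10 rows; each row is the pose to reach, as a shift and turn from the pose commanded when the call began; what a row does not reach only later rows make up. A row lasts 1/8 s, in which the tool goes at most 62.5 mm and 10.7 degrees, less where a joint would pass 70% of its speed; a pose out of reach is approached as far as the arm can. A call with a number of a shift or a turn outside -1 to 1 is refused whole. A call with a gripper value outside its range is refused whole. "gripper" is the opening, from -1 (shut) to 1 (fully open), set as the call begins (left out, the last holds). The fingers move at their own pace and stop on an object; the grip force is fixed at half the most. Time passes only in rows, so rows that repeat a pose let the fingers close, or fill a call up. It gives the time, the measured TCP pose, the force, the opening and the grip force at its end, in the units of the state.
- get_state(): the state, without advancing time (a new reading comes with each control period).
- camera(name): name is "scene" or "top" or "wrist"; returns (picture, depth): 480x640x3 uint8, red, green, blue; 480x640 float32, mm along the optical axis (not along the pixel's ray), 0 where there is no reading.
- camera_params(name): a dict with "K" (3x3 intrinsics, pixels), "dist_coeffs" ([k1, k2, p1, p2, k3] as OpenCV has them; the pictures are not rectified), "world_from_camera" (4x4, takes a point from camera to world coordinates). Camera axes: x right, y up, looking along -z (the intrinsics and any distortion apply to the point x, -y, -z); pixel columns grow to the right and rows downward; lengths in mm; the calibration is good to about 2 mm. A picture is of the moment at which its call begins: read the wrist's pose just before it. camera_params takes no time and is no camera call; for the wrist camera it gives the pose at the moment of the call.
- hand_in(): hands the job in; it is judged then, once.
Trained networks look in the newest picture that a camera, given by its name, has taken for a name from the list of things; names that differ only in an ending like _2 or _b are one class to them, and where a whole thing is asked for, a point or a joint stands for the part that bears it (a point fixed in the world has none). Each returns a list of dicts, best first, with "conf" (0 to 1); they miss things now and then, are a little off and sometimes report something else, mostly with a low value. They report only what shows in the picture. A call takes as long as a camera call.
- search_frame(label, camera): "bbox" ([centre column, centre row, width, height] in pixels, round what is visible of it).
- outline_of(label, camera): "pixels" (480x640 bool, what is visible of it) and "bbox" ([centre column, centre row, width, height] in pixels, round what is visible of it).
- tip_of(label, camera): "centre" ([column, row] in pixels: a listed point, or the origin of a listed thing).
The state is a dict: "t": time; "q": joint angles; "dq": joint speeds; "joint_efforts": joint torques, N m; "ee_pos": TCP position; "ee_rot": TCP orientation; "contact_force": force on the tool from outside, world axes, zero at the start; "ft_torque": the same for the moment, N m; "gripper_width": opening from 0.0 (shut) to 1.0 (fully open); "grip_force": force on a finger pad.
Only numpy, scipy, OpenCV 4.12 (cv2) and the standard library are available. Lean on these libraries where they do the work, as an engineer would, in place of code of your own. Each camera call takes 0.05 s, during which the arm holds its last target. There are 200 camera calls.

TASK

Load the three turned wooden blanks into the leaning pockets of the drying rack, one at a time in stud order: first the short dome-topped blank into the pocket marked with one stud, then the vase with the flared lip into the two-stud pocket, then the tall ball-headed skittle into the three-stud pocket. Put each in foot first, lower it in the grip all the way to the pocket floor before letting go (do not drop it in), and leave it resting on its foot down in the pocket. Do not shift or knock over the paint things standing about.

Things in the scene. Friction and masses are not known exactly. Their poses are not given: they have to be found in the camera images.
- short_blank: Plain turned wood, stands upright on a round foot 46 mm across and 50 high (same on all three). Origin: centre of the underside, z up along its axis. Light (about 80 g) and sturdy: grip it firmly or it swings when tilted. 106 mm tall: above the foot a straight barrel 36 mm across (from 54 to 92 mm) with a domed top. A good grip is 76 mm up.
- vase_blank: Plain turned wood, stands upright on a round foot 46 mm across and 50 high (same on all three). Origin: centre of the underside, z up along its axis. Light (about 80 g) and sturdy: grip it firmly or it swings when tilted. 130 mm tall: above the foot it narrows to a straight neck 32 mm across (from 66 to 112 mm), then flares to a flat-topped lip 48 mm across. A good grip is 90 mm up.
- skittle_blank: Plain turned wood, stands upright on a round foot 46 mm across and 50 high (same on all three). Origin: centre of the underside, z up along its axis. Light (about 80 g) and sturdy: grip it firmly or it swings when tilted. 160 mm tall: above the foot it tapers to a straight neck 29 mm across (from 83 to 125 mm) under a ball head 39 mm across. A good grip is 104 mm up.
- pocket1: Leaning square wooden pocket on the rack, told by one dark steel stud (20 mm across) on the flat ledge just behind it. Inside 53 x 53 mm, 48 deep, walls 8. Origin: centre of the pocket floor (42 mm above the table). z: pocket axis, out of the mouth, leaning 30 degrees from vertical to the robot side; y: level, along the row; x: up the slope. Pockets stand 120 mm apart in any order.
- pocket2: Leaning square wooden pocket on the rack, told by two dark steel studs on the flat ledge just behind it. Inside 53 x 53 mm, 48 deep, walls 8. Origin: centre of the pocket floor (42 mm above the table). z: pocket axis, out of the mouth, leaning 30 degrees from vertical to the robot side; y: level, along the row; x: up the slope. Pockets stand 120 mm apart in any order.
- pocket3: Leaning square wooden pocket on the rack, told by three dark steel studs on the flat ledge just behind it. Inside 53 x 53 mm, 48 deep, walls 8. Origin: centre of the pocket floor (42 mm above the table). z: pocket axis, out of the mouth, leaning 30 degrees from vertical to the robot side; y: level, along the row; x: up the slope. Pockets stand 120 mm apart in any order.
- rack: Fixed plywood base board of the drying rack, 200 x 380 x 12 mm, carrying the three pocket stands; the stands with their ledges (50 mm high above the board, plus 7 mm studs) and the pocket rims reach at most 105 mm above the table. Origin at the centre of the underside, y along the row of pockets.
- paint_tub: Bystander, loose: white paint tub with an orange band and lid, 110 mm across, 115 tall. Origin at the centre of its underside.
- glue_bottle: Bystander, loose: blue squeeze bottle with a pointed nozzle, 56 mm across, 125 tall. Origin at the centre of its underside.
- saucer: Bystander, loose: small white saucer, 80 mm across, 16 tall. Origin at the centre of its underside.
- brush: Bystander, loose: paint brush lying on the table, 180 mm long. Origin at about the middle of its length.
- brush_jar: Bystander, loose: glass jar with brushes standing in it, 80 mm across, about 185 tall. Origin at the centre of its underside.

How it is judged:
By the outcome, as a careful person would: the job done as asked, in the order asked, and still so for the second after the job is handed in, with the robot touching nothing.
It also fails if it takes over 72 s, if anything falls off the work surface, if the arm or the gripper's body presses on something with over 40 N, if the wrist force passes 120 N, or if a joint passes its speed limit or range.

## Working session

There is one attempt and no reset: what is moved stays moved. The work goes in short steps, Python scripts to look and compute and a tool call to move; the robot and the scene stay as the last step left them, time stands still between calls to the robot, and variables do not carry over. Pictures are saved under pics/ and viewed, at most 10 in all, crops included, and the job is handed in when it is done.

Besides the shell and the picture viewer there is one more tool, called after ">>>" by a JSON object that holds its "api" and its "payload", one argument or row to a line. move_arm: Moves the arm, as the interface text tells. Scaled input: -1 to 1 covers 500 mm each way for a shift and 60 degrees each way for a turn. Its arguments: {"type":"object","properties":{"motion":{"type":"array"},"gripper":{"type":"number"}},"required":["motion"]}

```bash
ls; mkdir -p pics; cat > h.py <<'E'
import numpy as np, cv2
from workcell import *
def pix2world(cam,P,u,v,d):
    K=np.array(P["K"],float); D=np.array(P["dist_coeffs"],float)
    p=cv2.undistortPoints(np.array(np.c_[u,v],float)[:,None],K,D)[:,0]
    d=np.asarray(d,float)
    c=np.c_[p[:,0]*d,-p[:,1]*d,-d,np.ones(len(d))]
    return (c@np.array(P["world_from_camera"]).T)[:,:3]
def shot(cam,name=None):
    P=camera_params(cam); im,d=camera(cam)
    if name: cv2.imwrite("pics/"+name,im[...,::-1])
    return P,im,d
def cloud(cam,P,d,mask=None):
    m=(d>0) if mask is None else (d>0)&mask
    v,u=np.nonzero(m); return pix2world(cam,P,u,v,d[m]),u,v
E
cat > a.py <<'E'
from h import *
print(get_state())
names="short_blank vase_blank skittle_blank pocket1 pocket2 pocket3 rack paint_tub glue_bottle saucer brush brush_jar".split()
for cam in ("top","scene"):
    P,im,d=shot(cam,cam+"1.png")
    print(cam,np.round(np.array(P["world_from_camera"]),3).tolist())
    for n in names:
        for o in outline_of(n,cam)[:2]:
            if o["conf"]<.3: continue
            p,_,_=cloud(cam,P,d,o["pixels"])
            if len(p)==0: continue
            top=p[p[:,2]>np.percentile(p[:,2],97)-12]
            print(n,round(o["conf"],2),np.round(o["bbox"]),"med",np.round(np.median(p,0)),"lo",np.round(np.percentile(p,2,0)),"hi",np.round(np.percentile(p,98,0)),"topc",np.round((top.min(0)+top.max(0))/2))
E
python3 a.py
```

```text
pics
{'t': 0.0, 'q': array([-1.38207788e+00,  1.59028333e-01,  1.59820779e+00,  2.75598392e-05,
        1.38620679e+00, -2.10141849e-01]), 'dq': array([-0.00056997, -0.00192062, -0.00041814,  0.00062036,  0.00121514,
        0.00018816]), 'joint_efforts': array([ 3.97336808e-04, -3.85569119e+01, -3.22109127e+01,  7.01925438e-02,
        3.78215604e-02, -1.28580932e-04]), 'ee_pos': array([ 223.15992398, -529.25885805,  213.64280746]), 'ee_rot': array([ 9.80179714e-01,  1.98108231e-01,  2.34522055e-05, -9.24930182e-04]), 'contact_force': array([0.25987561, 0.49678758, 0.63645373]), 'ft_torque': array([ 0.00703266, -0.05754283, -0.01774101]), 'grip_force': 0.0, 'gripper_width': 1.000594217490366}
top [[0.004, 0.999, -0.045, 483.481], [-1.0, 0.005, 0.011, -5.317], [0.011, 0.045, 0.999, 1468.803], [0.0, 0.0, 0.0, 1.0]]
short_blank 0.56 [365. 216.  20.  18.] med [ 586. -135.   97.] lo [ 569. -154.   32.] hi [ 606. -118.  108.] topc [ 590. -140.  103.]
vase_blank 0.58 [351. 272.  24.  20.] med [459. -99. 129.] lo [ 435. -123.    2.] hi [481. -79. 135.] topc [ 458. -102.  129.]
skittle_blank
[... 2904 characters left out ...]
. 286.  48.] hi [546. 365.  97.] topc [510. 329.  92.]
paint_tub 0.84 [305. 404.  77. 103.] med [ 751. -295.  113.] lo [ 693. -332.    6.] hi [ 791. -234.  115.] topc [ 740. -281.  110.]
glue_bottle 0.78 [205. 435.  50.  64.] med [ 667. -404.   75.] lo [ 634. -423.    3.] hi [ 681. -374.  120.] topc [ 655. -397.  114.]
saucer 0.87 [223. 328.  43.  35.] med [ 517. -239.    8.] lo [ 486. -277.    2.] hi [ 556. -207.   15.] topc [ 520. -242.   10.]
brush 0.64 [154. 274.  55.  61.] med [ 317. -229.   16.] lo [ 244. -252.    5.] hi [ 413. -198.   20.] topc [ 327. -224.   14.]
brush_jar 0.95 [403. 300.  76. 107.] med [764. -83.  93.] lo [ 722. -111.    0.] hi [796. -29. 187.] topc [763. -73. 183.]
```

```bash
python3 - <<'E'
import cv2,numpy as np
t=cv2.imread("pics/top1.png");s=cv2.imread("pics/scene1.png")
a=cv2.resize(t[150:310,130:310],(450,400),interpolation=3)
b=cv2.resize(s[110:270,300:440],(350,400),interpolation=3)
cv2.imwrite("pics/c1.png",np.hstack([a,b]))
E
```

```text
(no output)
```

View pics/scene1.png

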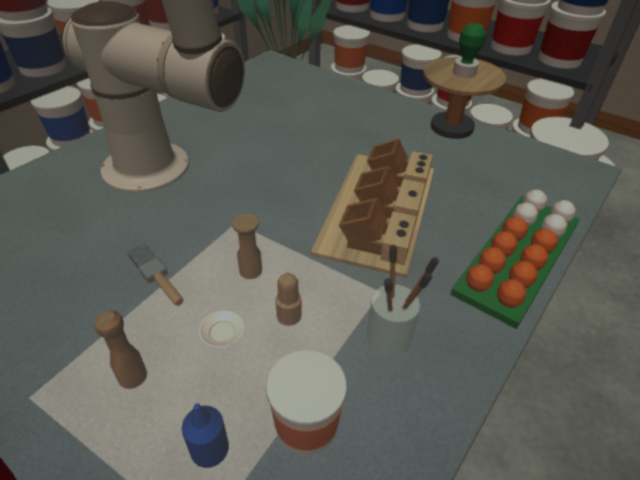

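View pics/c1.png

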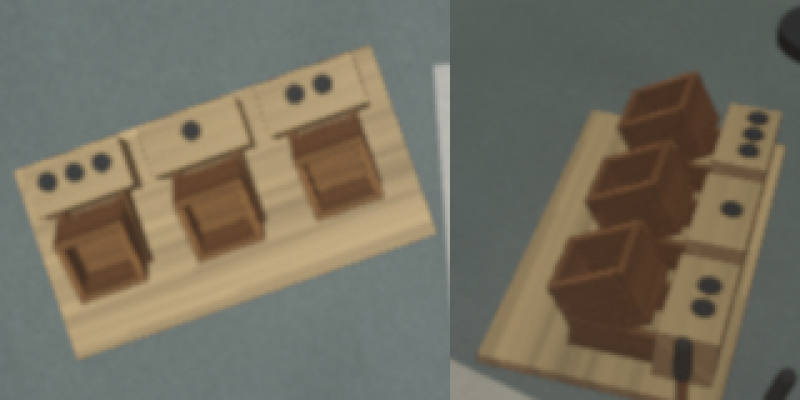

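```bash
cat >> h.py <<'E'
from scipy.optimize import least_squares
c30,s30=np.cos(np.pi/6),.5
def boxsdf(p,c,h):
    q=np.abs(p-c)-h
    return np.linalg.norm(np.maximum(q,0),axis=1)+np.minimum(q.max(1),0)
def psdf(p):
    o=boxsdf(p,np.array([0,0,20.]),np.array([34.5,34.5,28.]))
    i=boxsdf(p,np.array([0,0,50.]),np.array([26.5,26.5,50.]))
    return np.maximum(o,-i)
def topocket(P,f,yaw):
    c,s=np.cos(yaw),np.sin(yaw); d=P-f
    a=d[:,0]*c+d[:,1]*s; b=-d[:,0]*s+d[:,1]*c; z=d[:,2]
    return np.c_[a*c30+z*s30,b,-a*s30+z*c30]
def fitrack(C,x0=(572,223,.33)):
    def res(v):
        r=[]
        for k in(-1,0,1):
            f=np.array([v[0]-np.sin(v[2])*120*k,v[1]+np.cos(v[2])*120*k,42+v[3]])
            r.append(psdf(topocket(C,f,v[2])))
        return np.min(np.abs(r),0)
    s=least_squares(res,[*x0,0],loss="soft_l1",f_scale=2)
    return s.x,np.median(res(s.x))
E
cat > b.py <<'E'
from h import *
for cam in("top","scene"):
    P,im,d=shot(cam)
    C,_,_=cloud(cam,P,d)
    a=C-np.array([560,220,0]); y=.33
    al=a[:,0]*np.cos(y)+a[:,1]*np.sin(y); be=-a[:,0]*np.sin(y)+a[:,1]*np.cos(y)
    m=(np.abs(be)<200)&(np.abs(al)<120)
    K=C[m&(C[:,2]>72)&(C[:,2]<112)]
    for x0 in((565,223,.33),(580,228,.33)): 
        v,e=fitrack(K,x0); print(cam,len(K),np.round(v,2),e)
    L=C[m&(np.abs(C[:,2]-62)<6)]; print("ledge z",np.median(L[:,2]),"board z",np.median(C[m&(C[:,2]>8)&(C[:,2]<20)],0))
    m2=(np.abs(al)<200)&(np.abs(be)<260)
    B=C[m2&(C[:,2]>7+np.median(C[m&(C[:,2]>8)&(C[:,2]<20)][:,2])-14)&(C[:,2]<400)]
    r=cv2.minAreaRect(B[:,:2].astype(np.float32)); print("rect",r)
E
python3 b.py
```

```text
top 1259 [5.5539e+02 2.2149e+02 3.8000e-01 3.6800e+00] 1.5067581082211632
top 1259 [5.5539e+02 2.2149e+02 3.8000e-01 3.6800e+00] 1.5067581109196624
ledge z 62.050243222495965 board z [521.8780854  186.88538701  12.06195163]
rect ((559.8875122070312, 219.6525421142578), (399.5047607421875, 519.3049926757812), 18.90614128112793)
scene 1519 [5.5712e+02 2.2259e+02 3.5000e-01 1.7100e+00] 0.8627949803218513
scene 1519 [5.5712e+02 2.2259e+02 3.5000e-01 1.7100e+00] 0.8627880124441276
ledge z 60.6007350853813 board z [551.69092589  98.2378399   10.3217126 ]
rect ((541.9652709960938, 194.32040405273438), (408.7098083496094, 435.49920654296875), 26.64094352722168)
```

```bash
python3 - <<'E'
from h import *
P=camera_params("wrist"); s=get_state()
W=np.array(P["world_from_camera"]); print(W.round(3),P["K"],P["dist_coeffs"],s["ee_pos"])
from scipy.spatial.transform import Rotation as R
r=R.from_quat(s["ee_rot"]); print("cam in tool",r.inv().apply(W[:3,3]-s["ee_pos"]),r.as_matrix().T@W[:3,:3])
E
```

```text
[[ 3.88000e-01  8.95000e-01  2.19000e-01  2.84651e+02]
 [-9.22000e-01  3.77000e-01  9.30000e-02 -5.04026e+02]
 [ 0.00000e+00 -2.38000e-01  9.71000e-01  3.84609e+02]
 [ 0.00000e+00  0.00000e+00  0.00000e+00  1.00000e+00]] [[393.21800498   0.         311.76778171]
 [  0.         393.21800498 236.87600117]
 [  0.           0.           1.        ]] [-0.06249833  0.          0.          0.          0.        ] [ 223.26276079 -529.86241373  214.5695972 ]
cam in tool [ 6.66058664e+01  2.10789541e-02 -1.70038765e+02] [[-1.51176020e-04  9.71365522e-01  2.37589983e-01]
 [ 9.99999859e-01  2.67866507e-04 -4.58858954e-04]
 [-5.09362166e-04  2.37589880e-01 -9.71365425e-01]]
```

>>> {"api": "move_arm", "payload": {
  "motion": [
    [[0.08,0.1,0.1,0],[0.16,0.2,0.2,0],[0.24,0.3,0.2,0],[0.32,0.4,0.2,0],[0.4,0.5,0.2,0],[0.46,0.6,0.2,0],[0.5,0.7,0.2,0],[0.52,0.76,0.2,0],[0.54,0.8,0.2,0],[0.54,0.8,0.2,0]]
  ],
  "gripper": 1
}}

```text
t: 2.65
ee_pos: [493.6, -128.6, 314.7]
ee_rot: [0.98, 0.2, 0.0, 0.0]
contact_force: [0.6, -0.0, -0.8]
gripper_width: 0.998
grip_force: 0.0
```

```bash
cat > w.py <<'E'
from h import *
import sys
P,im,d=shot("wrist","w%s.png"%sys.argv[1])
for n in sys.argv[2:]:
    for o in outline_of(n,"wrist")[:1]:
        p,_,_=cloud("wrist",P,d,o["pixels"]); t=p[p[:,2]>np.percentile(p[:,2],97)-8]
        print(n,round(o["conf"],2),np.round(o["bbox"]),"hi",np.round(np.percentile(p,98,0)),"topc",np.round((np.percentile(t,2,0)+np.percentile(t,98,0))/2,1),"foot xy",np.round((np.percentile(p,1,0)+np.percentile(p,99,0))/2))
E
python3 w.py 1 short_blank vase_blank
```

```text
short_blank 0.88 [355. 127.  47.  46.] hi [ 605. -118.  106.] topc [ 587.5 -138.5  102.7] foot xy [ 587. -137.   54.]
vase_blank 0.57 [270. 229.  51.  66.] hi [479. -79. 131.] topc [457.  -99.9 129.7] foot xy [ 457. -100.   71.]
```

>>> {"api": "move_arm", "payload": {
  "motion": [
    [[0,0.1,0.02,0],[0,0.2,0.04,0],[0,0.3,0.06,0],[0,0.4,0.06,0],[0,0.5,0.06,0],[0,0.58,0.06,0],[0,0.64,0.06,0],[0,0.66,0.06,0],[0,0.66,0.06,0],[0,0.66,0.06,0]]
  ]
}}

```text
t: 4.05
ee_pos: [493.5, 198.8, 344.6]
ee_rot: [0.98, 0.197, -0.0, 0.0]
contact_force: [-0.1, 0.3, 0.7]
gripper_width: 1.001
grip_force: 0.0
```

```bash
cat > b2.py <<'E'
from h import *
P,im,d=shot("wrist","w2.png")
C,u,v=cloud("wrist",P,d)
a=C-np.array([560,220,0]); y=.33
al=a[:,0]*np.cos(y)+a[:,1]*np.sin(y); be=-a[:,0]*np.sin(y)+a[:,1]*np.cos(y)
m=(np.abs(be)<200)&(np.abs(al)<120)
K=C[m&(C[:,2]>74)&(C[:,2]<112)]
print(len(K),fitrack(K,(565,223,.33)))
for k in(-1,0,1):
    q=K[np.abs(be[m&(C[:,2]>74)&(C[:,2]<112)]-120*k)<55]; print(k,len(q),q.min(0),q.max(0))
L=C[m&(np.abs(C[:,2]-62)<5)&(al>0)]; print("ledge",np.median(L,0),cv2.minAreaRect(L[:,:2].astype(np.float32)))
B=C[m&(C[:,2]>8)&(C[:,2]<17)]; print("board",np.median(B[:,2]),cv2.minAreaRect(B[:,:2].astype(np.float32)))
E
python3 b2.py
```

```text
6092 (array([5.57168666e+02, 2.23750430e+02, 3.45476028e-01, 3.75015600e+00]), np.float64(0.5961195995102635))
-1 2075 [540.47899008  64.25236779  74.00405409] [621.87792019 147.89727827 102.27172318]
0 1934 [499.63229592 177.41329334  74.03307591] [582.41678255 260.91885792 101.94450629]
1 2083 [459.58710064 288.3190294   74.02047491] [541.59639763 373.48213616 102.17448733]
ledge [609.20761415 241.43571502  61.86719412] ((596.9661254882812, 238.3945770263672), (83.32709503173828, 340.1296691894531), 19.798742294311523)
board 11.954949579868554 ((551.0750122070312, 222.0580291748047), (201.64462280273438, 381.3346252441406), 19.874969482421875)
```

View pics/w2.png

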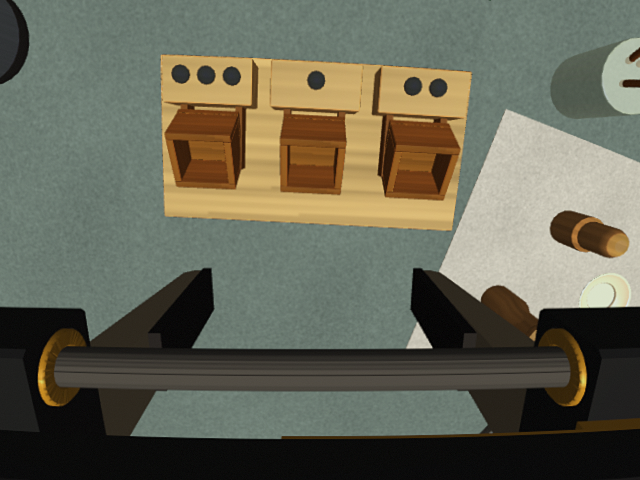

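```bash
cat > b3.py <<'E'
from h import *
P,im,d=shot("wrist")
C,u,v=cloud("wrist",P,d); yaw=.346
for k in(-1,0,1):
    f=np.array([557.2-np.sin(yaw)*120*k,223.75+np.cos(yaw)*120*k,42.])
    q=topocket(C,f,yaw); q=q[(np.abs(q[:,:2])<42).all(1)&(q[:,2]>-8)&(q[:,2]<60)]
    rim=q[(np.abs(q[:,2]-50)<6)]
    print(k,"rim z",np.percentile(rim[:,2],[5,25,50,75,95]).round(1),"rim x",np.percentile(rim[:,0],[.5,99.5]).round(1),"y",np.percentile(rim[:,1],[.5,99.5]).round(1))
    fl=q[(np.abs(q[:,2])<8)&(np.abs(q[:,1])<18)&(np.abs(q[:,0])<20)]; print("  floor z",len(fl),np.percentile(fl[:,2],[10,50,90]).round(1) if len(fl) else 0)
    w=q[(q[:,2]>12)&(q[:,2]<40)&(np.abs(q[:,1])<18)]; 
    h,e=np.histogram(w[:,0],np.arange(-42,43,2)); print("  x hist",{int(a):int(b) for a,b in zip(e,h) if b>15})
    w=q[(q[:,2]>12)&(q[:,2]<40)&(np.abs(q[:,0])<18)]; 
    h,e=np.histogram(w[:,1],np.arange(-42,43,2)); print("  y hist",{int(a):int(b) for a,b in zip(e,h) if b>15})
E
python3 b3.py
```

```text
-1 rim z [45.5 49.7 50.9 51.5 52.3] rim x [-40.1  29.6] y [-33.8  34.8]
  floor z 253 [2.5 3.4 4.5]
  x hist {-34: 349, -32: 60, 28: 399}
  y hist {-28: 134, -26: 46, 34: 156}
0 rim z [45.3 49.8 50.8 51.5 52.2] rim x [-39.3  29.5] y [-33.9  34.6]
  floor z 283 [2.6 3.5 4.4]
  x hist {-34: 145, -32: 253, 28: 411}
  y hist {-28: 27, 26: 29}
1 rim z [45.2 49.4 50.6 51.3 52.1] rim x [-39.8  29.8] y [-34.8  34. ]
  floor z 268 [2.1 3.1 4.1]
  x hist {-34: 289, -32: 134, 28: 393}
  y hist {-36: 154, 24: 17, 26: 145}
```

>>> {"api": "move_arm", "payload": {
  "motion": [
    [[0.03,-0.1,-0.04,-0.05],[0.06,-0.2,-0.1,-0.05],[0.09,-0.3,-0.16,-0.05],[0.12,-0.4,-0.22,-0.05],[0.15,-0.5,-0.28,-0.05],[0.18,-0.6,-0.32,-0.05],[0.191,-0.67,-0.36,-0.05],[0.191,-0.68,-0.4,-0.05],[0.191,-0.68,-0.43,-0.05],[0.191,-0.68,-0.43,-0.05]]
  ]
}}

```text
t: 5.4
ee_pos: [587.7, -138.3, 128.2]
ee_rot: [0.985, 0.173, -0.001, -0.001]
contact_force: [0.4, -0.2, 0.2]
gripper_width: 1.001
grip_force: 0.0
```

>>> {"api": "move_arm", "payload": {
  "motion": [
    [[0,0,-0.08,0],[0,0,-0.145,0],[0,0,-0.145,0],[0,0,-0.145,0],[0,0,-0.145,0],[0,0,-0.145,0],[0,0,-0.145,0],[0,0,-0.145,0],[0,0,-0.145,0],[0,0,-0.145,0]]
  ]
}}

```text
t: 6.65
ee_pos: [588.7, -139.9, 57.0]
ee_rot: [0.985, 0.172, -0.0, -0.0]
contact_force: [-0.2, 0.3, 0.3]
gripper_width: 0.999
grip_force: 0.0
```

>>> {"api": "move_arm", "payload": {
  "motion": [
    [[0,0,0,0],[0,0,0,0],[0,0,0,0],[0,0,0,0],[0,0,0,0],[0,0,0,0],[0,0,0.01,0],[0,0,0.05,0],[0,0,0.12,0],[0,0,0.2,0]]
  ],
  "gripper": -1
}}

```text
t: 7.9
ee_pos: [588.7, -139.8, 159.2]
ee_rot: [0.985, 0.172, 0.0, 0.0]
contact_force: [0.6, -0.5, -1.1]
gripper_width: 0.384
grip_force: 29.9
```

>>> {"api": "move_arm", "payload": {
  "motion": [
    [[0.02,0.1,0.066,0],[0.042,0.21,0.066,0],[0.064,0.32,0.066,0],[0.086,0.43,0.066,0],[0.108,0.54,0.066,0],[0.13,0.65,0.066,0],[0.152,0.76,0.066,0],[0.161,0.806,0.066,0],[0.161,0.808,0.066,0],[0.161,0.808,0.0,0]]
  ]
}}

```text
t: 9.15
ee_pos: [671.9, 263.7, 161.7]
ee_rot: [0.985, 0.172, 0.004, 0.0]
contact_force: [1.6, -0.7, -2.0]
gripper_width: 0.384
grip_force: 29.9
```

>>> {"api": "move_arm", "payload": {
  "motion": [
    [[0,0,-0.09,0],[0,0,-0.11,0],[0,0,-0.11,0],[-0.012,-0.0043,-0.11,0],[-0.0226,-0.0081,-0.11,0],[-0.034,-0.0122,-0.11,0],[-0.045,-0.0163,-0.11,0],[-0.0546,-0.0197,-0.11,0],[-0.0546,-0.0197,-0.11,0],[-0.0546,-0.0197,-0.11,0]]
  ]
}}

```text
t: 10.4
ee_pos: [645.9, 255.5, 106.4]
ee_rot: [0.985, 0.172, 0.006, -0.001]
contact_force: [5.3, 2.2, 4.6]
gripper_width: 0.386
grip_force: 30.0
```

```bash
python3 - <<'E'
from h import *
print(get_state()["ft_torque"])
P,im,d=shot("scene"); a=cv2.resize(im[100:280,300:480],(600,600),interpolation=3)
cv2.imwrite("pics/s2.png",a[...,::-1])
E
```

```text
[ 0.65573694 -1.3643428   0.01117494]
```

View pics/s2.png

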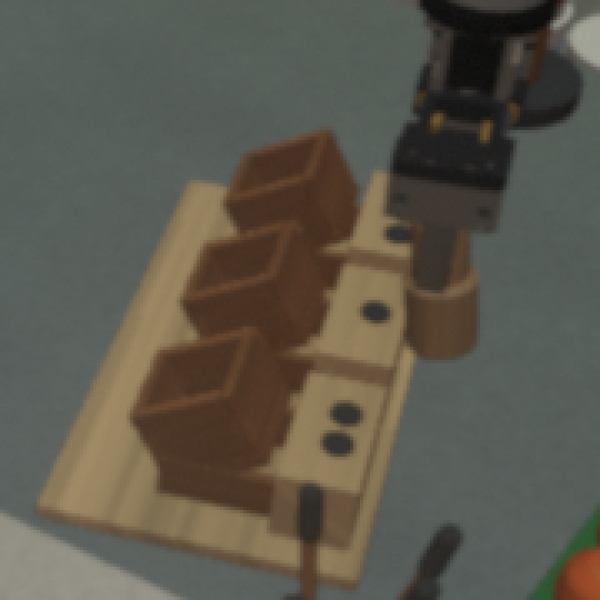

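```bash
cat >> h.py <<'E'
YAW=.346; EX=np.array([np.cos(YAW),np.sin(YAW),0]); EY=np.array([-np.sin(YAW),np.cos(YAW),0]); EZ=np.array([0,0,1.])
def tilt(L,cams=("scene",),off=True):
    s=get_state(); g=s["ee_pos"]+np.array([0,0,19.])
    for cam in cams:
        P,im,d=shot(cam); C,_,_=cloud(cam,P,d)
        K=np.c_[(C-g)@EX,(C-g)@EY,(C-g)@EZ]
        K=K[(np.linalg.norm(K,axis=1)<L+40)&(np.abs(K[:,1])<40)&(K[:,2]<-15)]
        best=None
        for th0 in (0,15,30):
            def res(v):
                th=np.radians(v[0]); q=K-np.array([v[1],v[2],0])
                ax=np.array([np.sin(th),0,-np.cos(th)]); s_=q@ax; r=np.linalg.norm(q-np.outer(s_,ax),axis=1)
                a=r-23; b=np.abs(s_-(L-25+v[3]))-25
                f=np.hypot(np.maximum(a,0),np.maximum(b,0))+np.minimum(np.maximum(a,b),0)
                return np.clip(np.abs(f),0,6)
            o=least_squares(lambda v:np.r_[res(v),3*v[1:]],[th0,0,0,0],loss="soft_l1",diff_step=1e-3)
            if best is None or o.cost<best.cost: best=o
        f=res(best.x); print(cam,"tilt,dx,dy,dL",best.x.round(1),"n",len(K),"in",(f<3).sum(),"cost",round(best.cost,1))
    print("tcp",s["ee_pos"].round(1),"F",s["contact_force"].round(1),"a,b",((g-np.array([557.4,223.8,0]))@np.c_[EX,EY]).round(1))
E
python3 -c "
from h import *
tilt(76,('scene','top'))"
```

```text
scene tilt,dx,dy,dL [10.4 -0.1 -1.4 -1.4] n 1577 in 499 cost 5684.7
top tilt,dx,dy,dL [ -0.2 -32.8 -19.3 -12.1] n 732 in 240 cost 2687.0
tcp [645.9 255.5 106.4] F [5.4 3.3 5.3] a,b [94.  -0.2]
```

>>> {"api": "move_arm", "payload": {
  "motion": [
    [[-0.008,-0.003,0,0],[-0.014,-0.005,0,0],[-0.02,-0.007,0,0],[-0.026,-0.009,0,0],[-0.032,-0.0115,0,0],[-0.036,-0.013,0,0],[-0.036,-0.013,0,0],[-0.036,-0.013,0,0],[-0.036,-0.013,0,0],[-0.036,-0.013,0,0]]
  ]
}}

```text
t: 11.8
ee_pos: [628.2, 247.9, 106.4]
ee_rot: [0.985, 0.172, 0.006, 0.0]
contact_force: [5.1, -0.8, 4.7]
gripper_width: 0.382
grip_force: 30.1
```

```bash
python3 -c "
from h import *
tilt(76,('scene',))"
```

```text
scene tilt,dx,dy,dL [26.6  0.8 -1.3 -1.4] n 1823 in 489 cost 6939.1
tcp [628.2 247.9 106.4] F [ 5.1 -0.8  4.7] a,b [74.8 -1.3]
```

>>> {"api": "move_arm", "payload": {
  "motion": [
    [[-0.007,-0.0025,0,0],[-0.007,-0.0025,0,0],[-0.007,-0.0025,0.07,0],[-0.007,-0.0025,0.146,0],[-0.05,-0.018,0.15,0],[-0.11,-0.04,0.15,0],[-0.17,-0.061,0.15,0],[-0.23,-0.083,0.15,0],[-0.261,-0.0942,0.12,0],[-0.261,-0.0942,0.1,0]]
  ]
}}

```text
t: 13.1
ee_pos: [492.4, 200.5, 151.9]
ee_rot: [0.985, 0.172, -0.0, 0.0]
contact_force: [0.4, -0.8, -0.1]
gripper_width: 0.383
grip_force: 30.0
```

```bash
python3 -c "
from h import *
tilt(76,('scene','top'))
P,im,d=shot('scene'); a=im[100:280,300:480]
P2,im2,d2=shot('wrist')
cv2.imwrite('pics/s3.png',np.hstack([cv2.resize(a,(400,400),interpolation=3),cv2.resize(im2,(400,400))])[...,::-1])"
```

```text
scene tilt,dx,dy,dL [29.6  0.4 -1.2 -0.2] n 994 in 480 cost 2807.4
top tilt,dx,dy,dL [0. 0. 0. 0.] n 99 in 0 cost 503.2
tcp [492.4 200.5 151.9] F [ 0.4 -0.8 -0.1] a,b [-69.    0.1]
```

View pics/s3.png

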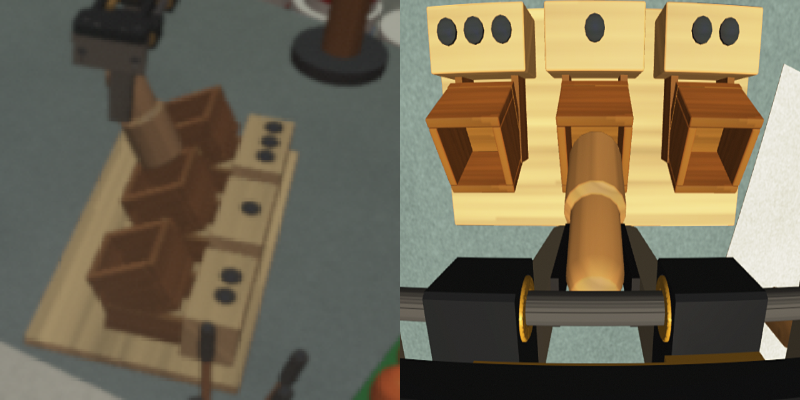

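>>> {"api": "move_arm", "payload": {
  "motion": [
    [[-0.0073,-0.0026,0,0],[0.0057,0.0021,-0.0242,0],[0.0166,0.006,-0.0442,0],[0.0275,0.0099,-0.0642,0],[0.0361,0.013,-0.0802,0],[0.0427,0.0154,-0.0922,0],[0.0471,0.017,-0.1002,0],[0.0502,0.0181,-0.1062,0],[0.0525,0.0189,-0.1102,0],[0.0525,0.0189,-0.1102,0]]
  ]
}}

```text
t: 14.55
ee_pos: [490.8, 200.7, 89.5]
ee_rot: [0.984, 0.174, -0.038, 0.006]
contact_force: [-80.2, -36.4, 53.0]
gripper_width: 0.385
grip_force: 52.8
```

```bash
python3 -c "
from h import *
s=get_state();print(s['contact_force'],s['ft_torque'],s['ee_pos'])"
```

```text
[-80.24131326 -36.36776893  52.98605472] [-6.79918368 15.08225705 -0.32057723] [490.80565196 200.70171174  89.51379554]
```

>>> {"api": "move_arm", "payload": {
  "motion": [
    [[-0.03,-0.011,0.01,0],[-0.0525,-0.0189,0.02,0],[-0.0525,-0.0189,0.04,0],[-0.0525,-0.0189,0.06,0],[-0.0525,-0.0189,0.08,0],[-0.0525,-0.0189,0.1,0],[-0.0525,-0.0189,0.1102,0],[-0.0525,-0.0189,0.1102,0],[-0.0525,-0.0189,0.1102,0],[-0.0525,-0.0189,0.1102,0]]
  ]
}}

```text
t: 15.8
ee_pos: [493.1, 200.6, 151.6]
ee_rot: [0.985, 0.172, -0.0, -0.0]
contact_force: [-0.7, -0.9, -0.2]
gripper_width: 0.381
grip_force: 29.2
```

```bash
python3 -c "
from h import *
tilt(76,('scene',))
P,im,d=shot('scene'); a=im[100:280,300:480]
P2,im2,d2=shot('wrist')
cv2.imwrite('pics/s4.png',np.hstack([cv2.resize(a,(400,400),interpolation=3),cv2.resize(im2,(400,400))])[...,::-1])"
```

```text
scene tilt,dx,dy,dL [ 64.7 -10.3  -1.3  -0. ] n 803 in 197 cost 3194.9
tcp [493.1 200.6 151.6] F [-0.7 -0.9 -0.2] a,b [-68.3  -0. ]
```

View pics/s4.png

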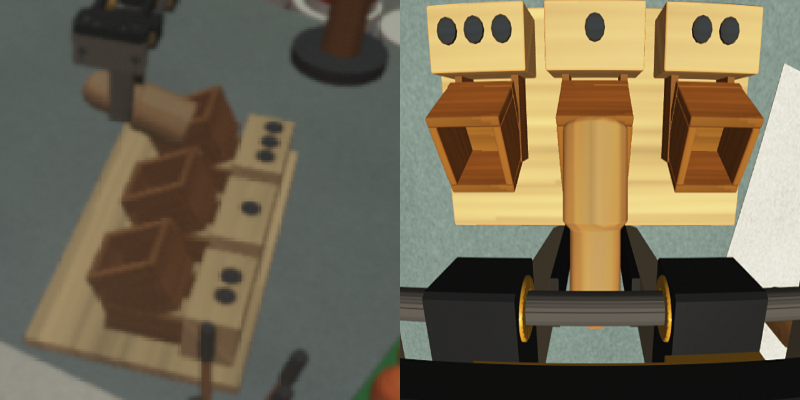

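```bash
cat > b4.py <<'E'
from h import *
def fit(cam):
    P,im,d=shot(cam); C,u,v=cloud(cam,P,d)
    for k in(-1,0,1):
        f0=np.array([557.4,223.8,46.])+120*k*EY
        def topk(Q,a,b,z,ln):
            q=np.c_[(Q-f0)@EX-a,(Q-f0)@EY-b,(Q-f0)[:,2]-z]; c,s=np.cos(ln),np.sin(ln)
            return np.c_[q[:,0]*c+q[:,2]*s,q[:,1],-q[:,0]*s+q[:,2]*c]
        q=topk(C,0,0,0,np.pi/6); m=(np.abs(q[:,:2])<40).all(1)&(q[:,2]>-4)&(q[:,2]<54)&(C[:,2]>24); K=C[m]
        o=least_squares(lambda p:np.clip(np.abs(psdf(topk(K,*p))),0,5),[0,0,0,np.pi/6],loss="soft_l1",x_scale=[1,1,1,.05],diff_step=1e-3)
        print(cam,k,len(K),o.x[:3].round(2),"lean",np.degrees(o.x[3]).round(2),"med",np.median(o.fun).round(2))
    al=(C-np.array([557.4,223.8,0]))@EX; be=(C-np.array([557.4,223.8,0]))@EY
    for k in(-1,1):
        m=(np.abs(be-120*k)<40)&(np.abs(C[:,2]-62)<8)&(al>25)&(al<95); print("ledge",k,np.median(C[m][:,2]).round(1),np.percentile(al[m],[1,99]).round(1))
for c in("wrist","scene","top"): fit(c)
E
python3 b4.py
```

```text
wrist -1 16929 [0.52 0.37 0.15] lean 30.83 med 0.42
wrist 0 6245 [ 1.2   1.5  -0.21] lean 30.91 med 0.4
wrist 1 16819 [ 0.72  0.36 -0.07] lean 30.67 med 0.42
ledge -1 62.0 [25.9 82.4]
ledge 1 62.0 [25.8 83.1]
scene -1 1502 [-0.19 -1.06 -1.86] lean 30.66 med 0.8
scene 0 1131 [-0.49 -1.01 -2.03] lean 30.68 med 0.9
scene 1 599 [ 0.16 -0.97 -2.68] lean 31.35 med 0.96
ledge -1 60.6 [33.1 82.5]
ledge 1 60.3 [33.2 84.1]
top -1 983 [ 2.65 -1.42  1.46] lean 32.45 med 1.27
top 0 303 [ 3.05 -1.01  0.03] lean 30.45 med 0.98
top 1 1 [0. 0. 0.] lean 30.0 med 5.0
ledge -1 62.2 [25.8 85.7]
ledge 1 62.4 [36.7 85.9]
```

```bash
sed -i 's/&(np.abs(K\[:,1\])<40)&(K\[:,2\]<-15)\]/\&(np.abs(K[:,1])<27)\&((K[:,2]<-22)|(K[:,0]>14))\&(C[:,2]>zmin)]/; s/def tilt(L,cams=("scene",),off=True)/def tilt(L,cams=("scene","wrist"),zmin=0)/; s/for th0 in (0,15,30)/for th0 in (0,15,30,45,60)/' h.py
python3 -c "
from h import *
tilt(76,zmin=107)"
```

```text
scene tilt,dx,dy,dL [ 71.9 -32.4  -1.   20.2] n 703 in 506 cost 1329.4
wrist tilt,dx,dy,dL [ 76.2 -47.8   0.   35.5] n 51042 in 13587 cost 192415.3
tcp [493.4 200.7 152. ] F [-0.5  0.6  0.3] a,b [-68.1  -0.1]
```

```bash
sed -i 's/&(C\[:,2\]>zmin)\]/\&(C[:,2]>zmin)\&(K[:,2]<25)]; K=K[::max(1,len(K)\/\/1500)]/; s/np.r_\[res(v),3\*v\[1:\]\]/np.r_[res(v),.15*len(K)**.5*v[1:]]/' h.py
python3 -c "
from h import *
tilt(76,zmin=107)"
```

```text
scene tilt,dx,dy,dL [ 71.5 -30.6  -1.1  18.5] n 552 in 515 cost 591.6
wrist tilt,dx,dy,dL [ 74.8 -39.5   0.   27. ] n 1509 in 1509 cost 643.7
tcp [493.4 200.7 152.1] F [ 0.3 -0.2  0. ] a,b [-68.   -0.1]
```

>>> {"api": "move_arm", "payload": {
  "motion": [
    [[-0.1035,-0.0373,0,0],[-0.2065,-0.0744,0,0],[-0.2065,-0.0744,-0.114,0],[-0.2065,-0.0744,-0.227,0],[-0.2065,-0.0744,-0.227,0],[-0.182,-0.0656,-0.227,0],[-0.1688,-0.0608,-0.227,0],[-0.1575,-0.0567,-0.2162,0],[-0.1462,-0.0527,-0.2052,0],[-0.1312,-0.0473,-0.1952,0]]
  ]
}}

```text
t: 17.55
ee_pos: [428.6, 177.3, 55.3]
ee_rot: [0.985, 0.172, 0.0, 0.0]
contact_force: [-0.8, -0.2, -0.5]
gripper_width: 0.387
grip_force: 29.7
```

```bash
python3 -c "
from h import *
tilt(76,zmin=15)"
```

```text
scene tilt,dx,dy,dL [ 69.8 -24.3  -1.1  12.5] n 678 in 413 cost 1652.4
wrist tilt,dx,dy,dL [ 74.3 -31.7  -0.2  20. ] n 1538 in 921 cost 3645.7
tcp [428.6 177.3  55.3] F [-0.8 -0.2 -0.5] a,b [-1.37e+02 -1.00e-01]
```

>>> {"api": "move_arm", "payload": {
  "motion": [
    [[-0.0696,-0.0251,0,0],[-0.0696,-0.0251,-0.035,0],[-0.0696,-0.0251,-0.035,0],[-0.0508,-0.0183,-0.035,0],[-0.0376,-0.0136,-0.035,0],[-0.0263,-0.0095,-0.035,0],[-0.0151,-0.0054,-0.028,0],[-0.0056,-0.002,-0.02,0],[0.0038,0.0014,-0.013,0],[0.0075,0.0027,-0.009,0]]
  ]
}}

```text
t: 18.9
ee_pos: [412.8, 172.2, 46.7]
ee_rot: [0.984, 0.174, -0.025, 0.004]
contact_force: [-56.3, -27.5, 55.1]
gripper_width: 0.385
grip_force: 47.7
```

```bash
python3 -c "
from h import *
tilt(76,zmin=15)"
```

```text
scene tilt,dx,dy,dL [ 60.6 -17.3  -1.6   4.7] n 595 in 426 cost 1116.9
wrist tilt,dx,dy,dL [ 60.8 -12.4  -0.3   0.1] n 1504 in 927 cost 3146.9
tcp [412.8 172.2  46.7] F [-56.3 -27.5  55.1] a,b [-153.6    0.5]
```

>>> {"api": "move_arm", "payload": {
  "motion": [
    [[-0.0113,-0.0041,0.004,0],[-0.0151,-0.0054,0.01,0],[-0.0132,-0.0047,0.016,0],[-0.0113,-0.0041,0.02,0],[-0.0075,-0.0027,0.022,0],[-0.0038,-0.0014,0.022,0],[0,0,0.022,0],[0.0038,0.0014,0.022,0],[0.0075,0.0027,0.022,0],[0.0113,0.0041,0.022,0]]
  ]
}}

```text
t: 20.25
ee_pos: [437.4, 180.5, 61.0]
ee_rot: [0.985, 0.172, -0.0, -0.0]
contact_force: [-0.3, -0.1, -0.7]
gripper_width: 0.381
grip_force: 31.6
```

```bash
python3 -c "
from h import *
tilt(76,zmin=15)
P,im,d=shot('scene'); a=im[100:280,260:440]
P2,im2,d2=shot('wrist')
cv2.imwrite('pics/s5.png',np.hstack([cv2.resize(a,(400,400),interpolation=3),cv2.resize(im2,(400,400))])[...,::-1])"
```

```text
scene tilt,dx,dy,dL [48.8 -9.2 -1.1 -0.4] n 738 in 437 cost 1723.2
wrist tilt,dx,dy,dL [48.2 -5.  -0.  -4.2] n 1502 in 668 cost 4395.9
tcp [437.4 180.5  61. ] F [-0.3 -0.1 -0.7] a,b [-127.6   -0. ]
```

View pics/s5.png

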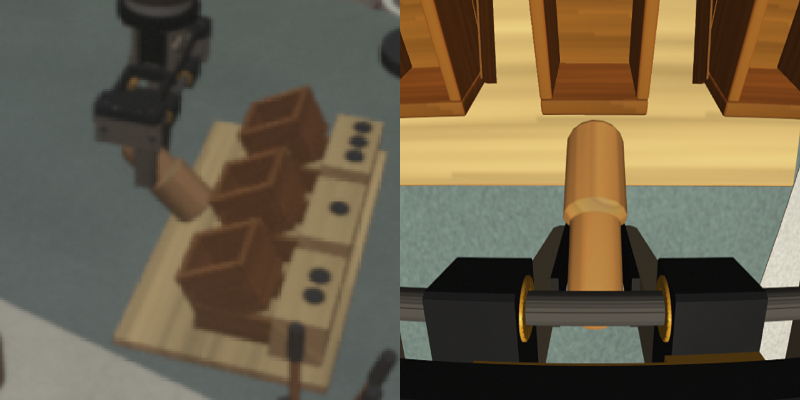

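>>> {"api": "move_arm", "payload": {
  "motion": [
    [[-0.0546,-0.0197,0,0],[-0.0546,-0.0197,-0.018,0],[-0.0339,-0.0122,-0.018,0],[-0.0188,-0.0068,-0.012,0],[-0.0056,-0.002,-0.006,0],[0.0094,0.0034,0,0],[0.0245,0.0088,0.005,0],[0.0395,0.0142,0.008,0],[0.0546,0.0197,0.008,0],[0.0678,0.0244,0.006,0]]
  ]
}}

```text
t: 21.7
ee_pos: [471.6, 192.6, 64.9]
ee_rot: [0.985, 0.173, -0.002, 0.0]
contact_force: [-16.9, -7.1, 22.8]
gripper_width: 0.383
grip_force: 31.9
```

```bash
python3 -c "
from h import *
tilt(76,zmin=15)"
```

```text
scene tilt,dx,dy,dL [-0.8 12.4 -1.1 -7.7] n 937 in 311 cost 3364.7
wrist tilt,dx,dy,dL [ 34.8  49.   -3.5 -21.3] n 1544 in 526 cost 5588.6
tcp [471.6 192.6  64.9] F [-16.9  -7.1  22.8] a,b [-91.3  -0.2]
```

```bash
python3 -c "
from h import *
P,im,d=shot('scene'); a=im[100:280,260:440]
P2,im2,d2=shot('wrist')
cv2.imwrite('pics/s6.png',np.hstack([cv2.resize(a,(400,400),interpolation=3),cv2.resize(im2,(400,400))])[...,::-1])"
```

```text
(no output)
```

View pics/s6.png

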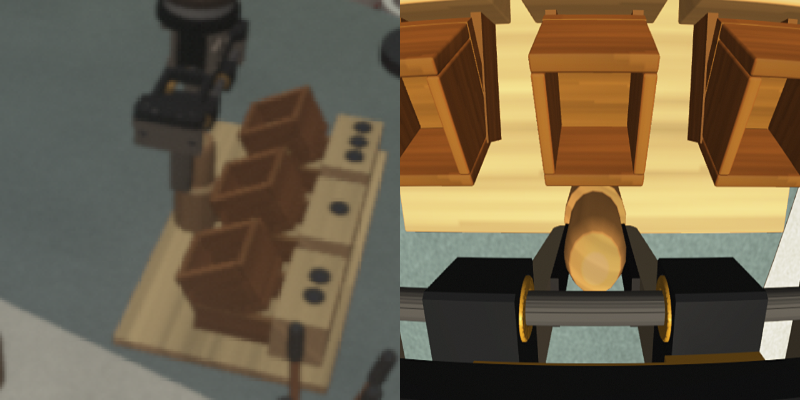

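>>> {"api": "move_arm", "payload": {
  "motion": [
    [[0,0,0.004,0],[0,0,0.006,0],[0,0,0.006,0],[0,0,0.008,0],[0,0,0.01,0],[0.008,0.003,0.01,0],[0.016,0.006,0.01,0],[0.0245,0.0088,0.01,0],[0.0245,0.0088,0.01,0],[0.0245,0.0088,0.01,0]]
  ],
  "gripper": 1
}}

```text
t: 23.15
ee_pos: [483.3, 197.0, 68.9]
ee_rot: [0.985, 0.172, -0.0, -0.0]
contact_force: [1.3, 0.2, 0.5]
gripper_width: 0.998
grip_force: 0.0
```

```bash
python3 -c "
from h import *
tilt(76,zmin=15)
P,im,d=shot('wrist')
for n in ['short_blank']:
    for o in outline_of(n,'wrist')[:1]:
        p,_,_=cloud('wrist',P,d,o['pixels']); q=p-np.array([557.4,223.8,0]); t=q[p[:,2]>108]
        print(o['conf'],np.percentile(p[:,2],98),'top a',np.percentile(t@EX,[2,98]),'b',np.percentile(t@EY,[2,98]))
"
```

```text
scene tilt,dx,dy,dL [-2.1  1.  -1.2 -3.5] n 809 in 246 cost 2951.2
wrist tilt,dx,dy,dL [ 37.   31.7  -3.7 -15.9] n 1565 in 492 cost 5727.7
tcp [483.3 197.   68.9] F [1.3 0.2 0.5] a,b [-78.8  -0.1]
0.82 118.48394272312765 top a [-82.3845003  -65.58874802] b [-14.85142269  14.4242149 ]
```

>>> {"api": "move_arm", "payload": {
  "motion": [
    [[0.003,0.001,0,0],[0.003,0.001,0,0],[0.003,0.001,0,0],[0.003,0.001,0,0],[0.003,0.001,0,0],[0.003,0.001,0,0],[0.003,0.001,0.02,0],[0.003,0.001,0.1,0],[0.003,0.001,0.21,0],[0.05,0.018,0.22,0]]
  ],
  "gripper": -1
}}

```text
t: 24.6
ee_pos: [511.3, 206.7, 185.3]
ee_rot: [0.985, 0.172, 0.005, 0.0]
contact_force: [-0.1, 0.2, -1.1]
gripper_width: 0.382
grip_force: 30.0
```

>>> {"api": "move_arm", "payload": {
  "motion": [
    [[0.11,0.04,0,0],[0.22,0.079,0,0],[0.3226,0.1162,0,0],[0.3226,0.1162,-0.05,0],[0.3226,0.1162,-0.154,0],[0.3226,0.1162,-0.154,0],[0.3,0.1081,-0.154,0],[0.285,0.1027,-0.154,0],[0.27,0.0973,-0.154,0],[0.255,0.0918,-0.154,0]]
  ]
}}

```text
t: 25.85
ee_pos: [640.3, 253.2, 107.6]
ee_rot: [0.985, 0.172, 0.007, -0.001]
contact_force: [6.7, 3.4, 0.9]
gripper_width: 0.381
grip_force: 30.2
```

```bash
python3 -c "
from h import *
tilt(76,zmin=22)"
```

```text
scene tilt,dx,dy,dL [16.5 -1.2 -1.1 -1.1] n 1182 in 483 cost 3709.5
wrist tilt,dx,dy,dL [18.7 -2.7  0.1 -3.5] n 1541 in 722 cost 4289.7
tcp [640.3 253.2 107.6] F [6.7 3.4 0.9] a,b [87.9 -0.5]
```

>>> {"api": "move_arm", "payload": {
  "motion": [
    [[-0.011,-0.004,0,0],[-0.021,-0.0076,0,0],[-0.0305,-0.011,0,0],[-0.0305,-0.011,0,0],[-0.0305,-0.011,0.07,0],[-0.0305,-0.011,0.15,0],[-0.11,-0.0396,0.15,0],[-0.2,-0.072,0.15,0],[-0.288,-0.1037,0.15,0],[-0.288,-0.1037,0.1,0]]
  ]
}}

```text
t: 27.2
ee_pos: [491.5, 199.9, 156.0]
ee_rot: [0.985, 0.172, 0.003, 0.0]
contact_force: [1.3, 0.3, -0.8]
gripper_width: 0.381
grip_force: 30.0
```

```bash
python3 b4.py | grep wrist; python3 -c "
from h import *
tilt(76,zmin=107)"
```

```text
wrist -1 16353 [0.48 0.39 0.11] lean 30.73 med 0.42
wrist 0 9523 [0.77 0.56 0.13] lean 30.88 med 0.43
wrist 1 16277 [ 0.7   0.35 -0.06] lean 30.65 med 0.41
scene tilt,dx,dy,dL [29.8 -1.3 -1.1 -1. ] n 573 in 496 cost 617.7
wrist tilt,dx,dy,dL [ 39.4  -6.7  -0.1 -15.3] n 1730 in 1350 cost 2575.8
tcp [491.5 200.  153. ] F [-0.5 -0.5 -1. ] a,b [-70.1  -0. ]
```

```bash
python3 - <<'E'
s=open('h.py').read()
s=s.replace("        K=np.c_[(C-g)@EX","""        C=C[::max(1,len(C)//60000)]
        for k in(-1,0,1): C=C[psdf(topocket(C,np.array([557.9,224.1,46])+120*k*EY,YAW))>5]
        K=np.c_[(C-g)@EX""")
open('h.py','w').write(s)
E
python3 -c "
from h import *
tilt(76,zmin=20)
P,im,d=shot('wrist'); C,u,v=cloud('wrist',P,d); g=get_state()['ee_pos']+np.array([0,0,19])
K=np.c_[(C-g)@EX,(C-g)@EY,(C-g)@EZ]; m=(np.abs(K[:,1])<3)&(K[:,0]>-30)&(K[:,0]<80)&(K[:,2]>-110)&(K[:,2]<40); K=K[m]
o=np.argsort(v[m]); K=K[o][::len(o)//45]; print(K[:,[0,2]].round(0).tolist())
"
```

```text
scene tilt,dx,dy,dL [29.2 -0.5 -1.4  0. ] n 132 in 109 cost 175.9
wrist tilt,dx,dy,dL [31.  -0.2  0.  -3.3] n 2087 in 1494 cost 3289.8
tcp [493.1 200.3 154. ] F [ 0.1  0.5 -1.2] a,b [-68.5  -0.3]
[[80.0, -92.0], [76.0, -85.0], [71.0, -78.0], [68.0, -72.0], [64.0, -72.0], [56.0, -51.0], [54.0, -44.0], [52.0, -41.0], [49.0, -37.0], [47.0, -33.0], [45.0, -28.0], [43.0, -25.0], [41.0, -22.0], [39.0, -18.0], [37.0, -17.0], [36.0, -15.0], [34.0, -12.0], [32.0, -11.0], [30.0, -10.0], [28.0, -11.0], [26.0, -8.0], [25.0, -5.0], [24.0, -3.0], [22.0, 0.0], [21.0, 2.0], [20.0, 5.0], [18.0, 5.0], [18.0, 9.0], [17.0, 11.0], [15.0, 10.0], [14.0, 14.0], [13.0, 15.0], [12.0, 16.0], [11.0, 18.0], [10.0, 20.0], [9.0, 22.0], [8.0, 23.0], [7.0, 24.0], [6.0, 26.0], [5.0, 26.0], [3.0, 26.0], [3.0, 28.0], [2.0, 28.0], [0.0, 28.0], [-1.0, 28.0], [-3.0, 29.0]]
```

>>> {"api": "move_arm", "payload": {
  "motion": [
    [[-0.0087,-0.0031,0,0],[-0.0009,-0.0003,-0.014,0],[0.0055,0.002,-0.026,0],[0.0109,0.0039,-0.036,0],[0.0153,0.0055,-0.044,0],[0.0186,0.0067,-0.05,0],[0.0218,0.0079,-0.056,0],[0.0241,0.0087,-0.06,0],[0.0241,0.0087,-0.06,0],[0.0241,0.0087,-0.06,0]]
  ]
}}

```text
t: 28.85
ee_pos: [495.1, 201.5, 121.2]
ee_rot: [0.985, 0.173, -0.012, 0.002]
contact_force: [-32.6, -13.7, 26.3]
gripper_width: 0.383
grip_force: 42.2
```

```bash
python3 -c "
from h import *
tilt(76,zmin=20)
s=get_state();print(s['ft_torque'])"
```

```text
scene tilt,dx,dy,dL [39.1 -5.9 -0.9 -0.9] n 100 in 88 cost 102.1
wrist tilt,dx,dy,dL [40.7 -5.1 -0.  -3.5] n 2200 in 1892 cost 1879.1
tcp [495.1 201.5 121.2] F [-32.6 -13.7  26.3] a,b [-66.2   0.1]
[-2.38271864  5.63062326 -0.06791736]
```

```bash
python3 -c "
from h import *
P,im,d=shot('scene'); a=im[130:210,330:410]
P2,im2,d2=shot('wrist'); b=im2[60:300,190:430]
cv2.imwrite('pics/s7.png',np.hstack([cv2.resize(a,(400,400),interpolation=2),cv2.resize(b,(400,400),interpolation=2)])[...,::-1])"
```

```text
(no output)
```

View pics/s7.png

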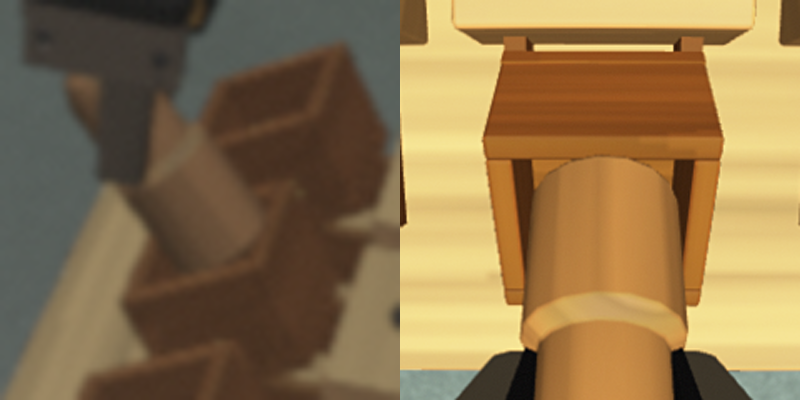

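```bash
cat > prof.py <<'E'
from h import *
import sys
P,im,d=shot('wrist'); C,u,v=cloud('wrist',P,d); st=get_state(); g=st['ee_pos']+np.array([0,0,19])
b0=float(sys.argv[1]) if len(sys.argv)>1 else 0
F=np.array([557.4,223.8,46])+b0*EY
K=np.c_[(C-F)@EX,(C-F)@EY,(C-F)@EZ]; m=(np.abs(K[:,1])<2)&(K[:,0]>-75)&(K[:,0]<40)&(K[:,2]>-40); v=v[m];K=K[m]
print('g rel',((g-F)@EX).round(1),(g[2]-46).round(1))
for r in range(v.min(),v.max(),4):
    q=K[v==r]
    if len(q): p=np.median(q,0); print((r,*p[[0,2]].round(1),'xp',round(p[0]*c30+p[2]*s30,1),'zp',round(-p[0]*s30+p[2]*c30,1)))
E
python3 prof.py | head -60
```

```text
g rel -66.2 94.2
(65, np.float64(39.6), np.float64(15.6), 'xp', np.float64(42.1), 'zp', np.float64(-6.2))
(69, np.float64(37.5), np.float64(15.7), 'xp', np.float64(40.3), 'zp', np.float64(-5.2))
(73, np.float64(35.4), np.float64(15.9), 'xp', np.float64(38.6), 'zp', np.float64(-3.9))
(77, np.float64(33.7), np.float64(13.1), 'xp', np.float64(35.7), 'zp', np.float64(-5.5))
(81, np.float64(33.6), np.float64(-4.1), 'xp', np.float64(27.1), 'zp', np.float64(-20.4))
(85, np.float64(33.5), np.float64(-24.4), 'xp', np.float64(16.8), 'zp', np.float64(-37.9))
(89, np.float64(31.9), np.float64(-33.4), 'xp', np.float64(10.9), 'zp', np.float64(-44.9))
(93, np.float64(25.6), np.float64(9.1), 'xp', np.float64(26.7), 'zp', np.float64(-4.9))
(97, np.float64(23.1), np.float64(13.3), 'xp', np.float64(26.6), 'zp', np.float64(-0.0))
(101, np.float64(20.5), np.float64(19.0), 'xp', np.float64(27.2), 'zp', np.float64(6.2))
(105, np.float64(18.2), np.float64(23.1), 'xp', np.float64(27.3), 'zp', np.float64(10.9))
(109, np.float64(15.9), np.float64(26.1), 'xp', np.float64(26.9), 'zp', np.float64(14.7))
(113, np.
[... 3551 characters left out ...]
t64(95.7), 'xp', np.float64(5.6), 'zp', np.float64(107.2))
(273, np.float64(-49.7), np.float64(97.5), 'xp', np.float64(5.7), 'zp', np.float64(109.3))
(277, np.float64(-50.9), np.float64(98.8), 'xp', np.float64(5.3), 'zp', np.float64(111.0))
(281, np.float64(-52.0), np.float64(100.4), 'xp', np.float64(5.2), 'zp', np.float64(112.9))
(285, np.float64(-53.2), np.float64(101.6), 'xp', np.float64(4.8), 'zp', np.float64(114.5))
(289, np.float64(-54.4), np.float64(102.7), 'xp', np.float64(4.3), 'zp', np.float64(116.1))
(293, np.float64(-55.4), np.float64(104.1), 'xp', np.float64(4.0), 'zp', np.float64(117.8))
(297, np.float64(-56.5), np.float64(105.4), 'xp', np.float64(3.8), 'zp', np.float64(119.5))
```

>>> {"api": "move_arm", "payload": {
  "motion": [
    [[-0.0243,-0.0087,0.012,0],[-0.0356,-0.0128,0.01,0],[-0.0356,-0.0128,0.01,0],[-0.0305,-0.011,0,0],[-0.0254,-0.0092,-0.0094,0],[-0.0205,-0.0074,-0.019,0],[-0.0205,-0.0074,-0.019,0],[-0.0156,-0.0056,-0.016,0],[-0.0107,-0.0039,-0.013,0],[-0.0058,-0.0021,-0.01,0]]
  ]
}}

```text
t: 30.35
ee_pos: [497.3, 202.4, 115.3]
ee_rot: [0.985, 0.173, -0.005, 0.001]
contact_force: [-10.7, -4.4, -1.7]
gripper_width: 0.383
grip_force: 35.5
```

```bash
sed -i 's/557.9,224.1,46\]/551.4,221.6,42.3]/; s/np.array(\[557.4,223.8,0\])/np.array([551.4,221.6,0])/' h.py; sed -i 's/557.4,223.8,46/551.4,221.6,42.3/; s/-46)/-42.3)/' prof.py; python3 prof.py | sed -n '1p;12,45p' | tr -d "()'" | sed 's/np.float64//g'; python3 -c "
from h import *
tilt(76,zmin=20)"
```

```text
g rel -57.2 92.1
122, 18.3, 36.9, xp, 34.3, zp, 22.8
126, 16.2, 40.7, xp, 34.4, zp, 27.1
130, 14.2, 44.1, xp, 34.4, zp, 31.0
134, 12.3, 47.4, xp, 34.4, zp, 34.9
138, 10.4, 50.6, xp, 34.3, zp, 38.6
142, 8.6, 54.0, xp, 34.5, zp, 42.5
146, 6.8, 56.6, xp, 34.2, zp, 45.6
150, 5.1, 58.0, xp, 33.4, zp, 47.7
154, 3.2, 56.9, xp, 31.2, zp, 47.7
158, 1.3, 55.7, xp, 29.0, zp, 47.5
162, -0.6, 54.6, xp, 26.8, zp, 47.6
166, -2.4, 55.4, xp, 25.6, zp, 49.2
170, -4.1, 57.7, xp, 25.3, zp, 52.0
174, -5.7, 59.9, xp, 25.0, zp, 54.7
178, -7.4, 61.6, xp, 24.4, zp, 57.0
182, -9.0, 63.8, xp, 24.1, zp, 59.7
186, -10.6, 65.6, xp, 23.6, zp, 62.1
190, -12.1, 67.5, xp, 23.2, zp, 64.5
194, -13.6, 69.4, xp, 22.9, zp, 66.9
198, -15.2, 70.6, xp, 22.1, zp, 68.7
202, -16.6, 73.3, xp, 22.3, zp, 71.8
206, -18.1, 75.0, xp, 21.8, zp, 73.9
210, -19.5, 76.9, xp, 21.6, zp, 76.3
214, -20.9, 78.2, xp, 20.9, zp, 78.2
218, -22.3, 80.1, xp, 20.8, zp, 80.5
222, -23.7, 81.6, xp, 20.3, zp, 82.5
226, -25.0, 83.2, xp, 19.9, zp, 84.6
230, -26.4, 84.7, xp, 19.5, zp, 86.6
234, -27.8, 85.8, xp, 18.8, zp, 88.2
238, -29.3, 86.6, xp, 17.9, zp, 89.6
242, -31.1, 86.1, xp, 16.1, zp, 90.1
246, -32.7, 86.4, xp, 14.9, zp, 91.2
250, -34.3, 86.8, xp, 13.7, zp, 92.4
254, -35.5, 88.6, xp, 13.6, zp, 94.5
scene tilt,dx,dy,dL [37.9 -5.9 -0.9 -1. ] n 88 in 82 cost 63.5
wrist tilt,dx,dy,dL [ 47.1 -13.9   0.   -6. ] n 1875 in 1785 cost 1467.0
tcp [497.5 202.5 115.4] F [-8.8 -4.7 -1.7] a,b [-57.2   0.3]
```

>>> {"api": "move_arm", "payload": {
  "motion": [
    [[0.004,0.0015,0.0025,0],[0.008,0.003,0.005,0],[0.0122,0.0044,0.0075,0],[0.0164,0.0059,0.01,0],[0.0164,0.0059,0.01,0],[0.019,0.0068,0.005,0],[0.0215,0.0077,0,0],[0.0258,0.0093,-0.0074,0],[0.0258,0.0093,-0.0074,0],[0.0258,0.0093,-0.0074,0]]
  ]
}}

```text
t: 31.75
ee_pos: [509.8, 207.1, 110.7]
ee_rot: [0.985, 0.173, -0.005, 0.0]
contact_force: [-6.4, -3.0, -4.9]
gripper_width: 0.388
grip_force: 30.9
```

```bash
python3 prof.py | sed -n '1p;12,45p' | tr -d "()'" | sed 's/np.float64//g' | awk 'NR==1||NR%3==0'
```

```text
g rel -44.1 87.4
157, 14.7, 42.9, xp, 34.2, zp, 29.9
169, 9.6, 52.6, xp, 34.7, zp, 40.8
181, 4.6, 57.4, xp, 32.7, zp, 47.5
193, -1.3, 55.1, xp, 26.5, zp, 48.4
205, -5.6, 62.8, xp, 26.6, zp, 57.2
217, -9.8, 69.5, xp, 26.3, zp, 65.0
229, -13.6, 76.1, xp, 26.3, zp, 72.7
241, -18.5, 77.4, xp, 22.7, zp, 76.3
253, -22.5, 81.6, xp, 21.3, zp, 81.9
265, -25.9, 87.1, xp, 21.1, zp, 88.4
277, -28.9, 93.0, xp, 21.5, zp, 94.9
```

>>> {"api": "move_arm", "payload": {
  "motion": [
    [[-0.006,-0.002,-0.004,0],[-0.0119,-0.0043,-0.0073,0],[-0.0043,-0.0016,-0.0212,0],[0.0023,0.0008,-0.0333,0],[0.007,0.0025,-0.042,0],[0.0098,0.0035,-0.0471,0],[0.0117,0.0042,-0.0506,0],[0.0126,0.0045,-0.0523,0],[0.0126,0.0045,-0.0523,0],[0.0126,0.0045,-0.0523,0]]
  ]
}}

```text
t: 33.05
ee_pos: [520.1, 210.1, 89.7]
ee_rot: [0.985, 0.173, -0.001, 0.0]
contact_force: [-9.5, -2.7, 17.0]
gripper_width: 0.386
grip_force: 31.2
```

```bash
python3 prof.py | sed -n '1p;12,45p' | tr -d "()'" | sed 's/np.float64//g' | awk 'NR==1||NR%3==0'
```

```text
g rel -33.3 66.4
171, 19.8, 34.5, xp, 34.4, zp, 20.0
183, 15.1, 42.8, xp, 34.5, zp, 29.5
195, 10.8, 50.0, xp, 34.4, zp, 37.9
207, 6.8, 57.0, xp, 34.3, zp, 46.0
219, 1.6, 56.2, xp, 29.5, zp, 47.9
231, -3.5, 56.4, xp, 25.1, zp, 50.6
243, -8.6, 56.9, xp, 21.0, zp, 53.6
255, -12.3, 62.1, xp, 20.4, zp, 60.0
267, -15.8, 67.2, xp, 19.9, zp, 66.1
279, -19.0, 72.5, xp, 19.8, zp, 72.3
291, -21.9, 77.9, xp, 20.0, zp, 78.4
```

>>> {"api": "move_arm", "payload": {
  "motion": [
    [[0,0,0.005,0],[0,0,0.005,0],[0,0,0.005,0],[0,0,0.005,0],[0,0,0.01,0],[0,0,0.05,0],[0,0,0.14,0],[0,0,0.22,0],[0,-0.05,0.24,0],[-0.01,-0.15,0.24,0]]
  ],
  "gripper": 1
}}

```text
t: 34.35
ee_pos: [516.2, 135.5, 209.0]
ee_rot: [0.985, 0.174, 0.002, 0.0]
contact_force: [0.6, -1.4, -0.3]
gripper_width: 1.0
grip_force: 0.0
```

>>> {"api": "move_arm", "payload": {
  "motion": [
    [[-0.03,-0.12,0,0],[-0.055,-0.235,-0.02,0],[-0.08,-0.35,-0.05,0],[-0.1,-0.44,-0.08,0],[-0.116,-0.4716,-0.1,0],[-0.116,-0.4716,-0.12,0],[-0.116,-0.4716,-0.2,0],[-0.116,-0.4716,-0.272,0],[-0.116,-0.4716,-0.272,0],[-0.116,-0.4716,-0.272,0]]
  ]
}}

```text
t: 35.6
ee_pos: [458.4, -100.4, 72.5]
ee_rot: [0.985, 0.173, 0.001, 0.001]
contact_force: [1.0, -0.1, 0.6]
gripper_width: 1.003
grip_force: 0.0
```

```bash
cat > chk.py <<'E'
from h import *
import sys
for cam in sys.argv[2:]:
    P,im,d=shot(cam)
    for o in outline_of(sys.argv[1],cam)[:2]:
        p,_,_=cloud(cam,P,d,o['pixels']); t=p[p[:,2]>np.percentile(p[:,2],97)-10]
        print(cam,round(o['conf'],2),'med',np.median(p,0).round(),'ztop',np.percentile(p[:,2],98).round(),'topc',((np.percentile(t,2,0)+np.percentile(t,98,0))/2).round(1))
print(get_state()['ee_pos'])
E
python3 chk.py short_blank scene top; python3 chk.py vase_blank scene wrist
```

```text
scene 0.96 med [520. 195. 103.] ztop 131.0 topc [503.9 196.5 125.8]
top 0.94 med [525. 205. 111.] ztop 134.0 topc [503.  202.2 130.4]
[ 458.46252476 -100.91962253   72.70033326]
scene 0.69 med [ 471. -110.   59.] ztop 129.0 topc [ 469.8 -110.7  148.6]
wrist 0.97 med [468. -97. 129.] ztop 131.0 topc [457.4 -98.6 128.5]
[ 457.57509186 -100.70194767   71.67708163]
```

>>> {"api": "move_arm", "payload": {
  "motion": [
    [[0,0,0,0],[0,0,0,0],[0,0,0,0],[0,0,0,0],[0,0,0,0],[0,0,0.02,0],[0,0,0.12,0],[0.03,0.03,0.22,0],[0.1,0.1,0.24,0],[0.18,0.18,0.24,0]]
  ],
  "gripper": -1
}}

```text
t: 37.25
ee_pos: [549.4, -10.2, 194.0]
ee_rot: [0.985, 0.172, 0.002, 0.001]
contact_force: [0.7, -0.2, -1.1]
gripper_width: 0.501
grip_force: 30.0
```

>>> {"api": "move_arm", "payload": {
  "motion": [
    [[0.08,0.08,0,0],[0.16,0.16,0,0],[0.24,0.24,0,0],[0.31,0.31,0,0],[0.325,0.324,0,0],[0.325,0.324,-0.06,0],[0.325,0.324,-0.15,0],[0.325,0.324,-0.15,0],[0.3,0.315,-0.15,0],[0.28,0.3078,-0.15,0]]
  ]
}}

```text
t: 38.5
ee_pos: [688.2, 142.8, 119.5]
ee_rot: [0.985, 0.172, 0.002, 0.0]
contact_force: [0.5, 1.1, 1.2]
gripper_width: 0.504
grip_force: 30.0
```

```bash
sed -i 's/def tilt(L,cams=("scene","wrist"),zmin=0)/def tilt(L,cams=("scene",),zmin=22,k=0)/; s/((g-np.array(\[551.4,221.6,0\]))/((g-np.array([551.6,221.6,0])-120*k*EY)/' h.py; python3 -c "
from h import *
tilt(90,k=-1)"
```

```text
scene tilt,dx,dy,dL [ 7.   0.2 -0.3 -4.2] n 214 in 111 cost 557.2
tcp [688.2 142.8 119.5] F [0.5 1.1 1.2] a,b [ 101.8 -240.5]
```

```bash
python3 -c "
from h import *
P,im,d=shot('scene'); 
P2,im2,d2=shot('wrist')
cv2.imwrite('pics/s8.png',np.hstack([cv2.resize(im[130:290,340:500],(400,400),interpolation=2),cv2.resize(im2,(400,400))])[...,::-1])"
```

```text
(no output)
```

View pics/s8.png

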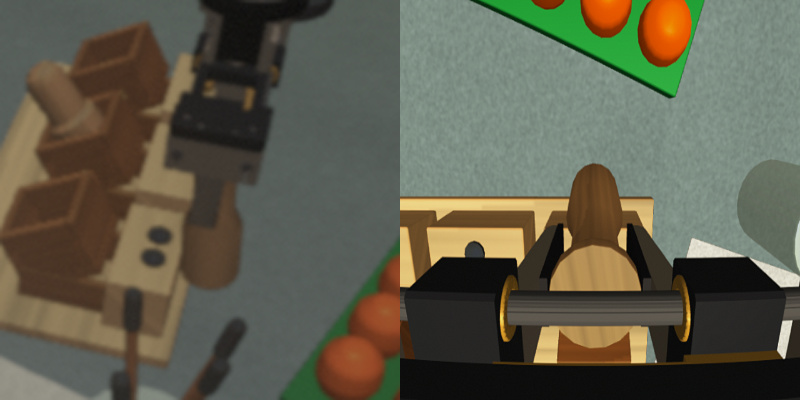

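```bash
python3 -c "
from h import *
P,im,d=shot('wrist'); C,u,v=cloud('wrist',P,d); g=get_state()['ee_pos']+np.array([0,0,19])
K=np.c_[(C-g)@EX,(C-g)@EY,(C-g)@EZ]
for lo in range(-90,50,6):
    m=(np.abs(K[:,1])<40)&(np.abs(K[:,0])<75)&(K[:,2]>lo)&(K[:,2]<lo+6)&(u>180)&(u<440); q=K[m]
    c=q[np.abs(q[:,1])<4]
    if len(q)>20: print(lo,len(q),'a',np.percentile(q[:,0],[2,98]).round(),'b',np.percentile(q[:,1],[2,98]).round(),'ctr a',np.percentile(c[:,0],[5,50,95]).round() if len(c) else '')
"
```

```text
-90 81 a [-13.  34.] b [-39.  39.] ctr a [34. 34. 34.]
-84 194 a [-13.  34.] b [-31.  30.] ctr a [34. 34. 35.]
-78 737 a [-28.  34.] b [-31.  30.] ctr a [33. 33. 34.]
-72 179 a [21. 33.] b [-19.  20.] ctr a [32. 33. 33.]
-66 188 a [18. 33.] b [-20.  20.] ctr a [32. 32. 33.]
-60 201 a [20. 32.] b [-18.  20.] ctr a [31. 32. 32.]
-54 233 a [18. 31.] b [-20.  21.] ctr a [30. 31. 31.]
-48 233 a [18. 31.] b [-18.  20.] ctr a [30. 30. 31.]
-42 538 a [-1. 30.] b [-22.  22.] ctr a [29. 30. 30.]
-36 1047 a [ 1. 29.] b [-20.  21.] ctr a [25. 27. 29.]
-30 955 a [ 4. 25.] b [-18.  18.] ctr a [22. 24. 26.]
-24 498 a [ 4. 22.] b [-23.  23.] ctr a [20. 21. 22.]
-18 619 a [-4. 21.] b [-33.  33.] ctr a [20. 20. 21.]
-12 690 a [-1. 20.] b [-34.  34.] ctr a [19. 20. 20.]
-6 782 a [ 0. 19.] b [-35.  34.] ctr a [18. 19. 19.]
0 863 a [ 2. 19.] b [-35.  35.] ctr a [18. 18. 19.]
6 949 a [ 3. 18.] b [-36.  36.] ctr a [17. 18. 18.]
12 947 a [ 4. 18.] b [-37.  36.] ctr a [16. 17. 18.]
18 719 a [ 5. 17.] b [-38.  37.] ctr a [16. 17. 17.]
24 726 a [ 6. 11.] b [-38.  38.] ctr a 
30 871 a [ 6. 11.] b [-38.  38.] ctr a 
36 8334 a [-23.  22.] b [-32.  32.] ctr a [-23.   6.  23.]
42 3267 a [-8. 22.] b [-35.  34.] ctr a [10. 18. 22.]
48 770 a [-10.  12.] b [-34.  34.] ctr a
```

>>> {"api": "move_arm", "payload": {
  "motion": [
    [[-0.015,-0.0054,0,0],[-0.03,-0.0108,0,0],[-0.045,-0.0162,0,0],[-0.06,-0.0216,0,0],[-0.072,-0.0259,0,0],[-0.08,-0.0288,0,0],[-0.08,-0.0288,0,0],[-0.08,-0.0288,0,0],[-0.08,-0.0288,0,0],[-0.08,-0.0288,0,0]]
  ]
}}

```text
t: 39.95
ee_pos: [647.4, 129.0, 116.2]
ee_rot: [0.985, 0.172, 0.0, 0.0]
contact_force: [0.9, 0.2, 0.1]
gripper_width: 0.507
grip_force: 30.0
```

```bash
cat > sl.py <<'E'
from h import *
import sys
# far silhouette line of foot in centre slice: fit line -> tilt, and far-bottom corner rel to g
k=int(sys.argv[1]); P,im,d=shot('wrist'); C,u,v=cloud('wrist',P,d); st=get_state(); g=st['ee_pos']+np.array([0,0,19])
F=np.array([551.6,221.6,42.3])+120*k*EY
K=np.c_[(C-g)@EX,(C-g)@EY,(C-g)@EZ]; m=(np.abs(K[:,1])<2.5)&(K[:,0]>-40)&(K[:,0]<110)&(K[:,2]>-130)&(K[:,2]<60); K=K[m]; v=v[m]
print('g a,b,z rel',((g-F)@EX).round(1),((g-F)@EY).round(1),(g[2]-42.3).round(1),'F',st['contact_force'].round(1),'w',st['gripper_width'].round(3))
out=[]
for r in range(v.min(),v.max(),5):
    q=K[v==r]
    if len(q): p=np.median(q,0); A=p[0]+(g-F)@EX; Z=p[2]+g[2]-42.3; out.append('%d,%d(%.1f,%.1f)'%(p[0],p[2],A*c30+Z*s30,-A*s30+Z*c30))
print(' '.join(out))
E
python3 sl.py -1
```

```text
Traceback (most recent call last):
  File "sl.py", line 7, in <module>
    print('g a,b,z rel',((g-F)@EX).round(1),((g-F)@EY).round(1),(g[2]-42.3).round(1),'F',st['contact_force'].round(1),'w',st['gripper_width'].round(3))
                                                                                                                          ^^^^^^^^^^^^^^^^^^^^^^^^^
AttributeError: 'float' object has no attribute 'round'
```

```bash
sed -i "s/st\['gripper_width'\].round(3)/round(st['gripper_width'],3)/" sl.py; python3 sl.py -1
```

```text
g a,b,z rel 58.6 0.4 92.9 F [ 1.1  0.7 -0.3] w 0.501
77,-63(132.4,-42.0) 74,-58(132.5,-36.4) 71,-53(132.7,-30.8) 69,-48(132.8,-25.6) 66,-43(133.2,-20.0) 64,-38(133.5,-14.8) 62,-35(133.5,-10.5) 60,-31(133.6,-5.9) 57,-27(133.9,-1.3) 55,-23(134.1,2.9) 54,-20(134.0,6.7) 52,-18(133.3,9.4) 50,-16(132.2,11.5) 48,-15(131.1,13.7) 46,-13(130.3,16.1) 44,-11(129.6,18.6) 42,-10(128.4,20.4) 40,-8(128.3,23.5) 39,-5(128.5,27.0) 37,-2(128.5,30.0) 36,0(128.9,33.5) 34,2(128.8,36.3) 33,5(129.1,39.4) 32,8(129.2,42.3) 30,10(129.0,44.7) 29,13(129.3,47.6) 28,14(129.1,50.0) 27,17(129.4,52.8) 25,19(129.6,55.3) 24,22(129.7,57.8) 23,24(129.8,60.1) 22,26(130.0,62.6) 21,28(129.9,64.7) 20,29(129.7,66.6) 20,34(132.6,71.0) 21,40(135.8,75.4) 21,45(138.8,79.5) 20,46(138.6,81.2) 19,48(138.7,83.0) 19,49(138.7,84.7) 17,49(137.4,85.5) 15,48(135.0,85.5) 13,47(132.7,85.7) 11,46(130.2,85.8) 8,45(127.4,85.8) 6,43(124.8,85.9) -21,29(93.1,87.4)
```

>>> {"api": "move_arm", "payload": {
  "motion": [
    [[0,0,0.07,0],[0,0,0.14,0],[-0.094,-0.034,0.14,0],[-0.188,-0.0678,0.14,0],[-0.2793,-0.1006,0.13,0],[-0.2793,-0.1006,0.0758,0],[-0.2793,-0.1006,0.0758,0],[-0.2652,-0.0955,0.0498,0],[-0.2539,-0.0915,0.029,0],[-0.2463,-0.0888,0.0152,0]]
  ]
}}

```text
t: 41.3
ee_pos: [531.2, 84.2, 131.9]
ee_rot: [0.985, 0.173, 0.007, 0.002]
contact_force: [-6.8, -0.7, 37.5]
gripper_width: 0.494
grip_force: 29.5
```

```bash
python3 sl.py -1
```

```text
g a,b,z rel -65.7 -2.2 107.9 F [-6.6 -1.6 30.7] w 0.491
109,-88(48.1,-5.2) 107,-88(45.7,-3.9) 105,-94(41.1,-8.3) 105,-112(32.1,-23.7) 96,-93(33.9,-3.5) 93,-87(33.8,3.5) 89,-81(34.1,11.1) 86,-75(34.2,17.9) 83,-70(34.0,23.9) 80,-64(34.1,30.0) 77,-59(34.1,35.8) 74,-55(33.9,41.0) 71,-50(34.1,46.7) 69,-50(32.0,48.1) 66,-51(29.3,48.1) 64,-108(-1.3,0.2) 61,-110(-5.2,-0.2) 58,-112(-9.1,-0.4) 54,-114(-12.6,0.1) 51,-115(-16.5,0.2) 51,-65(8.3,43.8) 48,-57(10.4,51.7) 46,-51(12.1,58.6) 44,-44(13.9,65.6) 43,-37(15.9,72.4) 41,-31(17.1,78.1) 39,-25(19.1,84.4) 38,-22(19.0,88.0) 36,-19(19.1,91.6) 34,-17(18.3,94.1) 32,-15(17.8,96.9) 30,-12(17.6,99.9) 29,-10(17.2,102.7) 27,-7(17.3,105.9) 26,-3(18.5,110.1) 25,0(19.6,114.2) 24,4(20.4,117.8) 23,8(21.8,121.9) 22,11(22.4,125.1) 21,14(23.2,128.4) 20,18(24.1,131.7) 19,21(24.9,134.7) 19,24(25.6,137.6) 18,27(26.5,140.6) 17,30(27.4,143.5) 16,32(27.7,145.8) 16,35(29.1,148.9) 20,49(39.3,158.6) 19,51(40.0,160.8) 19,53(40.3,162.7) 18,54(39.9,164.1) 16,53(38.3,164.6) 14,53(36.8,165.2) 13,52(34.7,165.4) 11,52(32.8,165.8) 9,51(31.2,166.4) -10,46(11.3,171.9) -13,45(8.4,172.3) -15,44(6.2,172.9) -17,44(4.1,173.6) -20,43(1.6,174.2) -22,43(-0.5,175.0) -24,42(-2.9,175.6)
```

>>> {"api": "move_arm", "payload": {
  "motion": [
    [[0,0,0.035,0],[0.01,0.0036,0.051,0],[0.0269,0.0097,0.051,0],[0.0269,0.0097,0.051,0],[0.0269,0.0097,0.051,0],[0.0269,0.0097,0.051,0],[0.0326,0.0117,0.0408,0],[0.0382,0.0138,0.0304,0],[0.0429,0.0155,0.0218,0],[0.0457,0.0165,0.0166,0]]
  ]
}}

```text
t: 42.6
ee_pos: [546.9, 92.9, 131.5]
ee_rot: [0.985, 0.172, -0.0, -0.0]
contact_force: [-0.2, -0.1, -0.7]
gripper_width: 0.493
grip_force: 30.0
```

```bash
python3 sl.py -1
```

```text
g a,b,z rel -48.1 0.5 108.0 F [ 0.5  0.2 -1.3] w 0.491
109,-87(63.5,-13.5) 107,-88(60.9,-13.0) 104,-88(58.5,-11.4) 101,-88(56.2,-10.0) 98,-88(53.8,-8.6) 96,-88(51.5,-7.0) 93,-88(49.1,-5.5) 90,-88(46.6,-4.2) 87,-90(43.5,-4.3) 87,-126(25.2,-35.9) 79,-94(34.1,-4.0) 76,-88(34.4,2.8) 73,-84(34.0,8.1) 70,-79(33.9,13.8) 67,-74(33.8,19.3) 65,-69(34.0,25.1) 62,-64(34.1,30.3) 59,-60(33.9,35.0) 57,-56(33.7,39.6) 55,-52(34.0,44.8) 52,-50(33.1,47.8) 50,-51(30.0,47.8) 46,-61(22.0,41.0) 44,-53(24.3,48.7) 43,-46(26.6,56.0) 41,-39(28.4,62.5) 39,-33(30.2,68.7) 38,-26(32.3,75.0) 36,-23(32.6,79.0) 35,-20(32.5,82.3) 33,-18(32.0,85.1) 31,-16(31.5,87.9) 29,-13(31.4,90.9) 28,-11(30.7,93.3) 26,-7(31.7,97.4) 25,-3(32.7,101.4) 24,0(34.2,105.6) 23,4(35.3,109.5) 22,8(36.3,113.0) 22,12(37.7,116.9) 21,15(38.5,120.1) 20,18(39.3,123.2) 19,21(40.3,126.3) 19,24(41.1,129.3) 18,27(42.0,132.1) 17,29(42.5,134.7) 17,32(43.7,137.6) 21,46(54.2,147.4) 21,49(55.6,150.1) 20,52(56.4,152.4) 19,53(56.1,153.7) 18,53(55.0,154.6) 16,52(52.9,154.9) 14,52(51.5,155.5) 13,51(49.6,156.0) 11,51(48.0,156.6) -8,46(28.5,162.3) -10,46(26.2,162.9) -12,45(24.0,163.6) -15,45(21.8,164.2) -17,44(19.3,164.8) -19,44(17.2,165.6) -22,43(14.6,166.3) -24,42(12.0,166.9)
```

>>> {"api": "move_arm", "payload": {
  "motion": [
    [[-0.0075,-0.0027,-0.004,0],[-0.016,-0.0058,-0.008,0],[-0.0245,-0.0088,-0.012,0],[-0.0329,-0.0119,-0.016,0],[-0.0405,-0.0146,-0.0194,0],[-0.0469,-0.0169,-0.0218,0],[-0.0469,-0.0169,-0.0218,0],[-0.0431,-0.0155,-0.0288,0],[-0.0393,-0.0142,-0.0356,0],[-0.0356,-0.0128,-0.0426,0]]
  ]
}}

```text
t: 43.9
ee_pos: [529.3, 86.5, 110.4]
ee_rot: [0.985, 0.172, -0.0, -0.0]
contact_force: [0.9, 0.2, 0.8]
gripper_width: 0.49
grip_force: 30.0
```

```bash
python3 sl.py -1
```

```text
g a,b,z rel -66.9 0.6 86.6 F [ 1.3 -0.1  0.2] w 0.49
109,-67(46.8,-4.7) 107,-67(44.6,-3.6) 106,-78(38.5,-13.1) 106,-94(30.4,-27.2) 106,-112(21.3,-42.7) 98,-72(34.0,-3.4) 94,-66(34.0,3.3) 91,-61(33.9,9.5) 88,-56(33.9,15.4) 85,-50(34.3,22.1) 82,-45(34.2,27.5) 80,-40(34.4,33.1) 77,-37(34.0,37.4) 75,-32(34.3,42.9) 72,-28(34.3,47.5) 70,-28(32.1,48.0) 68,-29(29.8,48.4) 66,-32(26.7,47.4) 63,-42(19.4,39.5) 61,-37(20.0,45.0) 59,-33(20.3,49.9) 57,-29(20.5,54.3) 55,-25(20.9,59.0) 53,-20(21.8,64.3) 51,-16(22.2,68.5) 50,-13(21.9,71.7) 48,-12(20.9,73.8) 46,-10(20.4,76.6) 44,-8(19.7,79.0) 42,-6(18.9,81.4) 40,-5(18.1,83.5) 39,-3(17.3,85.7) 37,-2(16.6,88.0) 36,1(17.2,91.6) 34,3(17.2,94.5) 33,6(17.7,97.8) 32,9(17.8,100.7) 30,11(17.9,103.5) 29,14(18.2,106.3) 28,17(18.5,109.1) 27,19(18.7,111.8) 26,22(19.2,114.6) 25,24(19.3,117.0) 24,26(19.2,119.2) 22,28(19.4,121.5) 22,30(19.7,123.9) 21,32(20.0,126.2) 20,34(20.3,128.5) 19,36(20.4,130.6) 18,38(20.7,132.7) 18,42(22.9,136.2) 19,47(26.0,140.2) 20,52(28.9,144.0) 19,54(29.5,146.0) 18,56(29.7,147.7) 18,57(29.8,149.3) 17,58(29.2,150.4) 15,57(27.2,150.7) 12,56(24.7,150.7) -7,46(1.8,152.8) -10,45(-1.0,153.2) -13,44(-4.3,153.3) -16,42(-7.6,153.6) -19,40(-11.3,153.7) -22,39(-14.4,154.2)
```

>>> {"api": "move_arm", "payload": {
  "motion": [
    [[0.0038,0.0014,-0.0108,0],[0.0073,0.0026,-0.0214,0],[0.0102,0.0037,-0.03,0],[0.0122,0.0044,-0.036,0],[0.0135,0.0049,-0.0396,0],[0.0147,0.0053,-0.043,0],[0.0157,0.0057,-0.0465,0],[0.0157,0.0057,-0.0465,0],[0.0157,0.0057,-0.0465,0],[0.0157,0.0057,-0.0465,0]]
  ]
}}

```text
t: 45.2
ee_pos: [536.1, 88.9, 88.7]
ee_rot: [0.985, 0.173, -0.001, 0.0]
contact_force: [-7.5, -2.3, 12.1]
gripper_width: 0.491
grip_force: 29.8
```

```bash
python3 sl.py -1 | cut -c1-1500
```

```text
g a,b,z rel -59.6 0.4 65.4 F [-8.3 -2.  12.3] w 0.489
109,-44(53.9,-7.2) 107,-45(51.6,-7.3) 105,-45(49.7,-6.1) 103,-45(47.8,-4.9) 101,-46(45.6,-4.6) 99,-49(42.7,-5.9) 99,-63(35.5,-18.1) 99,-80(26.8,-33.1) 98,-96(18.5,-46.0) 90,-50(34.2,-2.6) 87,-45(34.0,2.8) 84,-40(34.2,8.7) 82,-36(34.2,13.9) 79,-32(34.1,18.7) 77,-27(34.2,23.6) 75,-24(34.1,28.1) 72,-19(34.4,33.1) 70,-16(34.1,36.9) 68,-12(34.3,41.3) 66,-9(34.1,44.9) 64,-7(33.5,47.6) 62,-8(31.4,48.0) 60,-9(29.0,47.7) 58,-11(26.4,47.4) 56,-19(20.2,41.8) 54,-15(20.5,45.9) 52,-12(20.6,49.7) 50,-10(19.9,52.2) 48,-9(18.6,53.8) 47,-7(18.1,56.5) 45,-6(17.1,58.5) 43,-4(16.5,60.9) 41,-2(15.9,63.4) 39,-1(14.9,65.2) 38,0(14.6,67.9) 36,3(14.8,71.0) 35,6(14.8,73.9) 34,8(14.8,76.6) 32,11(15.1,79.6) 31,13(15.3,82.5) 30,16(15.7,85.4) 29,17(15.3,87.5) 28,20(15.6,90.1) 26,22(15.7,92.6) 25,24(15.8,94.9) 24,26(16.0,97.3) 23,28(15.9,99.5) 22,30(16.0,101.6) 21,32(16.2,103.9) 20,34(16.4,106.1) 19,36(16.2,107.9) 18,38(16.7,110.2) 18,40(16.8,112.2) 18,44(19.6,116.0) 19,49(22.3,119.6) 19,53(24.5,122.7) 19,55(25.3,124.9) 18,56(25.1,126.3) 17,57(25.1,127.8) 16,58(24.8,129.1) 14,58(22.8,129.4) -9,45(-4.8,130.7) -12,44(-7.6,131.1) -16,42(-11.7,131.0) -19,40(-15.5,131.1) -22,39(-18.8,131.5)
```

>>> {"api": "move_arm", "payload": {
  "motion": [
    [[0,0,0.004,0],[0,0,0.004,0],[0,0,0.004,0],[0,0,0.004,0],[0,0,0.01,0],[0,0,0.06,0],[0,0,0.15,0],[0,0,0.2,0],[-0.01,-0.06,0.2,0],[-0.025,-0.16,0.2,0]]
  ],
  "gripper": 1
}}

```text
t: 46.5
ee_pos: [524.7, 9.2, 188.3]
ee_rot: [0.985, 0.174, 0.001, 0.0]
contact_force: [1.4, -0.4, 0.3]
gripper_width: 1.003
grip_force: 0.0
```

>>> {"api": "move_arm", "payload": {
  "motion": [
    [[-0.016,-0.12,0,0],[-0.032,-0.24,0,0],[-0.048,-0.36,0,0],[-0.064,-0.48,0,0],[-0.08,-0.6,0,0],[-0.096,-0.72,0,0],[-0.1075,-0.8006,0,0],[-0.1075,-0.8006,0,0],[-0.1075,-0.8006,-0.05,0],[-0.1075,-0.8006,-0.137,0]]
  ]
}}

```text
t: 47.75
ee_pos: [472.2, -391.2, 120.4]
ee_rot: [0.985, 0.173, 0.001, 0.002]
contact_force: [-1.3, 0.2, -0.4]
gripper_width: 1.002
grip_force: 0.0
```

```bash
python3 chk.py vase_blank top scene; python3 chk.py skittle_blank wrist
```

```text
top 0.77 med [550.  93. 136.] ztop 163.0 topc [535.4  86.8 159.2]
top 0.68 med [525. 206. 105.] ztop 134.0 topc [503.  201.8 129.3]
scene 0.75 med [551.  84. 120.] ztop 160.0 topc [532.8  84.9 155.5]
[ 470.88480782 -389.85621856  119.17737991]
[ 471.89300289 -391.54915126  121.35519479]
```

>>> {"api": "move_arm", "payload": {
  "motion": [
    [[0,0,0,0],[0,0,0,0],[0,0,0,0],[0,0,0,0],[0,0,0,0],[0,0,0.03,0],[0,0,0.13,0],[0,0,0.25,0],[0.02,0.07,0.34,0],[0.04,0.18,0.36,0]]
  ],
  "gripper": -1
}}

```text
t: 49.3
ee_pos: [492.1, -302.2, 304.6]
ee_rot: [0.985, 0.171, 0.003, 0.003]
contact_force: [1.5, -0.8, -0.9]
gripper_width: 0.404
grip_force: 30.0
```

>>> {"api": "move_arm", "payload": {
  "motion": [
    [[0.03,0.11,0,0],[0.06,0.225,0,0],[0.09,0.34,0,0],[0.12,0.455,0,0],[0.15,0.57,0,0],[0.18,0.69,0,0],[0.21,0.81,0,0],[0.24,0.92,0,0],[0.265,1,0,0],[0.272,1,0,0]]
  ]
}}

```text
t: 50.55
ee_pos: [626.6, 201.7, 299.5]
ee_rot: [0.985, 0.174, 0.0, -0.0]
contact_force: [0.5, -0.8, -1.5]
gripper_width: 0.4
grip_force: 30.0
```

```bash
python3 sl.py 1 | cut -c1-1200
```

```text
g a,b,z rel 63.6 -166.1 276.1 F [-0.1 -0.8 -1.1] w 0.401
20,-127(146.8,86.9) 20,-106(157.4,104.9) 19,-91(164.3,117.9) 17,-84(166.2,124.8) 16,-78(168.1,131.4) 14,-72(169.7,137.4) 13,-65(171.6,143.7) 11,-59(173.5,149.6) 11,-49(178.7,158.7) 12,-39(183.9,167.3) 12,-30(188.4,175.0) 15,-10(201.9,190.6) 16,0(207.5,198.6) 16,3(209.1,202.5) 15,6(209.6,205.5) 13,8(209.3,207.8) 12,10(208.8,209.9) 10,11(208.3,211.9) 9,13(208.0,214.1) 7,14(207.1,215.7) 6,15(206.0,217.2) 4,15(204.4,218.2) 2,15(202.9,219.5) 0,15(201.4,220.7) -1,16(200.0,222.0) -3,16(198.3,223.1) -5,15(195.8,223.7) -8,15(193.7,224.6)
```

>>> {"api": "move_arm", "payload": {
  "motion": [
    [[0,0.12,0,0],[0,0.24,0,0],[0,0.3544,0,0],[0,0.3544,-0.09,0],[0,0.3544,-0.2,0],[0,0.3544,-0.26,0],[0,0.3544,-0.26,0],[-0.0149,0.349,-0.26,0],[-0.0299,0.3436,-0.26,0],[-0.045,0.3382,-0.26,0]]
  ]
}}

```text
t: 51.85
ee_pos: [604.8, 368.2, 171.3]
ee_rot: [0.985, 0.172, 0.002, -0.0]
contact_force: [1.3, -0.3, 0.1]
gripper_width: 0.401
grip_force: 30.0
```

>>> {"api": "move_arm", "payload": {
  "motion": [
    [[-0.015,-0.0054,0,0],[-0.03,-0.0108,0,0],[-0.045,-0.0162,0,0],[-0.06,-0.0216,0,0],[-0.075,-0.027,0,0],[-0.0885,-0.0319,0,0],[-0.0885,-0.0319,0,0],[-0.0885,-0.0319,0,0],[-0.0885,-0.0319,0.06,0],[-0.0885,-0.0319,0.15,0]]
  ]
}}

```text
t: 53.1
ee_pos: [558.7, 351.5, 242.4]
ee_rot: [0.985, 0.172, -0.003, 0.001]
contact_force: [0.9, -0.1, -0.1]
gripper_width: 0.401
grip_force: 30.0
```

```bash
sed -i 's/<130/<160/; s/>-130/>-170/' sl.py; python3 sl.py 1
```

```text
g a,b,z rel 54.4 0.0 228.4 F [1.9 0.6 4. ] w 0.4
70,-130(156.8,22.1) 66,-121(158.3,31.5) 63,-115(159.0,39.1) 60,-108(159.8,46.6) 57,-101(160.9,54.1) 55,-95(161.2,60.3) 52,-89(161.9,66.7) 49,-84(162.2,72.2) 47,-81(161.3,76.0) 44,-77(161.5,81.2) 42,-74(160.7,84.6) 39,-71(160.0,88.3) 37,-68(159.5,92.1) 35,-65(159.1,95.9) 33,-62(158.7,99.6) 30,-60(157.7,102.6) 28,-56(158.1,107.1) 27,-52(158.8,111.8) 25,-47(159.5,116.3) 23,-44(159.6,120.1) 22,-40(160.1,124.2) 20,-37(160.2,127.8) 18,-34(160.7,131.6) 17,-30(161.3,135.5) 16,-26(162.0,139.3) 14,-24(161.8,142.2) 13,-20(162.9,146.2) 13,-12(167.0,152.7) 12,-8(168.2,156.5) 11,-5(168.7,159.6) 10,-3(169.0,162.4) 9,-1(168.6,164.6) 8,0(168.9,167.2) 6,2(168.5,169.3) 5,3(168.1,171.3) 3,4(166.7,172.7) 2,5(166.0,174.4) 0,5(164.4,175.6) -1,7(164.0,177.5) -2,7(162.7,178.8) -5,7(160.6,179.6) -7,6(157.8,180.1) -9,6(155.9,181.1) -12,5(153.2,181.6)
```

>>> {"api": "move_arm", "payload": {
  "motion": [
    [[-0.05,-0.018,0.005,0],[-0.11,-0.0396,0.005,0],[-0.17,-0.0613,0.005,0],[-0.22,-0.0793,0,0],[-0.248,-0.0894,-0.02,0],[-0.248,-0.0894,-0.05,0],[-0.248,-0.0894,-0.074,0],[-0.248,-0.0894,-0.074,0],[-0.248,-0.0894,-0.074,0],[-0.248,-0.0894,-0.074,0]]
  ]
}}

```text
t: 54.4
ee_pos: [436.6, 307.6, 207.6]
ee_rot: [0.985, 0.172, 0.001, -0.0]
contact_force: [0.9, 0.4, -2.3]
gripper_width: 0.404
grip_force: 30.0
```

```bash
python3 sl.py 1
```

```text
g a,b,z rel -79.1 -0.1 184.3 F [-0.1  0.4 -2. ] w 0.402
109,-168(33.9,-1.5) 104,-159(34.2,8.5) 100,-152(34.1,17.2) 95,-143(34.5,26.6) 91,-136(34.5,34.9) 87,-130(34.2,42.0) 84,-126(33.3,47.7) 80,-128(29.7,47.7) 73,-118(28.6,59.8) 70,-110(29.7,68.5) 67,-103(30.2,75.7) 64,-96(31.0,83.1) 61,-90(31.7,90.1) 58,-84(32.3,96.7) 56,-78(32.9,103.0) 53,-74(32.8,108.0) 50,-70(32.6,112.7) 48,-67(32.0,116.7) 45,-64(31.2,120.4) 43,-61(30.7,124.2) 41,-58(30.0,127.8) 38,-55(29.8,131.8) 36,-52(29.0,135.1) 34,-50(28.5,138.6) 32,-45(28.9,143.1) 30,-41(29.4,147.6) 29,-37(29.7,151.8) 27,-34(30.0,155.7) 25,-30(30.7,160.0) 24,-26(31.3,164.1) 22,-23(31.4,167.5) 21,-20(31.9,171.2) 19,-17(31.9,174.5) 18,-13(32.5,178.0) 17,-9(33.7,182.2) 17,-2(37.3,188.3) 16,1(38.2,191.9) 15,4(39.1,195.2) 14,7(39.5,198.2) 12,8(38.8,200.1) 11,10(38.7,202.5) 10,12(38.8,204.9) 8,13(38.0,206.7) 6,14(36.7,208.0) 5,14(35.4,209.3) 3,15(34.3,210.8) 1,16(33.5,212.5) 0,16(32.2,213.8) -2,16(29.8,214.4) -4,15(27.6,215.2) -7,15(25.2,215.9) -9,14(22.8,216.7)
```

>>> {"api": "move_arm", "payload": {
  "motion": [
    [[-0.0098,-0.0035,-0.006,0],[-0.0098,-0.0035,-0.006,0],[-0.0023,-0.0008,-0.0198,0],[0.0053,0.0019,-0.0338,0],[0.0119,0.0043,-0.0458,0],[0.0166,0.006,-0.0544,0],[0.01,0.0036,-0.0584,0],[0.0036,0.0013,-0.0624,0],[-0.003,-0.0011,-0.0664,0],[-0.003,-0.0011,-0.0664,0]]
  ]
}}

```text
t: 55.7
ee_pos: [434.4, 306.9, 174.0]
ee_rot: [0.985, 0.172, 0.0, -0.0]
contact_force: [1.1, -0.3, -0.5]
gripper_width: 0.401
grip_force: 30.0
```

```bash
python3 sl.py 1
```

```text
g a,b,z rel -81.2 -0.0 150.7 F [ 0.6 -0.5 -1.2] w 0.4
109,-131(34.5,2.2) 105,-125(34.1,10.0) 101,-117(34.2,18.4) 97,-111(33.8,25.4) 93,-105(33.9,33.1) 90,-97(34.5,41.5) 86,-93(33.8,47.0) 84,-94(30.8,47.4) 81,-95(27.8,47.8) 79,-109(19.0,37.0) 75,-102(19.5,44.7) 72,-97(19.2,50.4) 69,-91(19.6,57.3) 66,-85(20.2,64.2) 63,-80(20.1,69.6) 61,-75(20.4,75.6) 58,-70(20.2,80.4) 55,-68(19.1,83.9) 53,-65(18.7,88.2) 50,-62(17.6,91.3) 48,-59(17.2,95.4) 45,-57(16.1,98.5) 43,-54(15.4,102.0) 41,-51(14.8,105.5) 38,-49(14.0,108.6) 36,-47(13.2,111.8) 34,-43(13.6,116.2) 32,-39(13.8,120.3) 31,-36(13.9,124.2) 29,-32(14.1,128.1) 27,-29(13.9,131.4) 25,-26(14.4,135.5) 24,-23(14.5,138.9) 22,-20(14.7,142.3) 21,-17(14.7,145.5) 19,-14(14.6,148.5) 18,-11(15.1,152.0) 17,-6(17.0,156.7) 16,-1(18.8,161.1) 15,1(19.6,164.6) 14,4(20.0,167.6) 13,7(20.7,170.7) 12,8(20.0,172.6) 10,10(19.7,174.8) 9,12(19.4,176.9) 7,13(18.7,178.7) 6,14(17.7,180.3) 4,15(16.7,181.9) 2,15(15.4,183.2) 1,16(14.3,184.7) 0,16(13.0,186.0) -2,16(11.2,187.0) -5,15(8.3,187.4) -7,15(6.1,188.2) -10,14(3.6,188.8)
```

>>> {"api": "move_arm", "payload": {
  "motion": [
    [[0.0094,0.0034,-0.013,0],[0.0179,0.0064,-0.026,0],[0.0245,0.0088,-0.037,0],[0.0282,0.0102,-0.044,0],[0.0311,0.0112,-0.049,0],[0.0329,0.0119,-0.0526,0],[0.0329,0.0119,-0.0526,0],[0.0329,0.0119,-0.0526,0],[0.0329,0.0119,-0.0526,0],[0.0329,0.0119,-0.0526,0]]
  ]
}}

```text
t: 57.0
ee_pos: [449.6, 312.6, 149.9]
ee_rot: [0.985, 0.173, -0.002, 0.0]
contact_force: [-10.8, -5.3, 16.8]
gripper_width: 0.403
grip_force: 30.0
```

```bash
python3 sl.py 1 | cut -c1-1100
```

```text
g a,b,z rel -65.1 0.2 126.5 F [-10.4  -4.2  16.5] w 0.4
109,-106(48.7,-5.3) 107,-107(46.1,-4.1) 105,-113(41.0,-8.9) 104,-135(29.9,-27.8) 104,-157(18.3,-46.6) 95,-112(33.7,-2.9) 91,-104(34.3,5.8) 88,-97(34.4,13.1) 85,-92(34.1,19.2) 81,-87(34.2,25.8) 78,-81(34.5,32.6) 75,-76(34.3,38.0) 72,-71(34.4,44.0) 70,-68(33.4,47.6) 67,-70(30.3,47.5) 64,-71(27.2,47.6) 61,-80(20.4,41.7) 59,-74(21.1,48.1) 56,-70(20.5,52.3) 54,-67(19.9,56.3) 51,-65(19.0,59.9) 49,-61(18.7,64.2) 46,-59(17.7,67.4) 44,-56(17.1,70.9) 42,-54(16.1,74.0) 39,-51(15.6,77.6) 37,-49(14.6,80.5) 35,-45(14.8,84.8) 33,-42(15.0,88.9) 31,-38(15.0,92.7) 29,-34(15.4,96.9) 28,-31(15.4,100.5) 26,-28(15.8,104.4) 24,-25(15.8,107.9) 23,-21(16.3,111.7) 21,-19(16.0,114.5) 20,-15(16.7,118.4) 18,-13(16.3,121.0) 17,-10(16.8,124.4) 17,-4(19.6,129.9) 16,0(21.3,134.1) 15,3(21.7,137.1) 14,6(22.6,140.4) 13,8(22.2,142.6) 11,10(22.1,144.9) 10,11(21.7,147.0) 9,13(21.3,149.1) 7,13(20.1,150.5) 5,14(19.3,152.2) 4,15(18.2,153.7) 2,16(16.8,154.9) 0,16(15.7,156.5) -1,17(14.6,157.9) -3,16(11.9,158.4) -6,15(9.3,158.9) -8,15(6.8,159.6)
```

>>> {"api": "move_arm", "payload": {
  "motion": [
    [[0,0,0.004,0],[0,0,0.004,0],[0,0,0.004,0],[0,0,0.004,0],[0,0,0.01,0],[0,0,0.06,0],[0,0,0.14,0],[0,0,0.22,0],[0,0,0.26,0],[0,0,0.26,0]]
  ],
  "gripper": 1
}}

```text
t: 58.3
ee_pos: [452.0, 313.3, 279.5]
ee_rot: [0.985, 0.172, 0.002, -0.0]
contact_force: [-0.3, 0.2, 1.0]
gripper_width: 1.0
grip_force: 0.0
```

```bash
python3 - <<'E'
from h import *
print(get_state()['t'],get_state()['contact_force'])
for cam in("top","scene"):
    P,im,d=shot(cam)
    for n in "short_blank vase_blank skittle_blank paint_tub glue_bottle saucer brush brush_jar".split():
        for o in outline_of(n,cam)[:2]:
            if o['conf']<.4: continue
            p,_,_=cloud(cam,P,d,o["pixels"])
            t=p[p[:,2]>np.percentile(p[:,2],97)-12]
            print(cam,n,round(o['conf'],2),"med",np.median(p,0).round(),"topc",((t.min(0)+t.max(0))/2).round())
E
```

```text
58.3 [-0.32906315  0.21267287  0.97117586]
top short_blank 0.6 med [525. 205. 110.] topc [504. 203. 130.]
top short_blank 0.45 med [756. -64.  96.] topc [763. -71. 187.]
top vase_blank 0.98 med [550.  93. 138.] topc [533.  87. 159.]
top skittle_blank 0.61 med [432. 306. 171.] topc [444. 259. 385.]
top paint_tub 0.91 med [ 738. -274.  115.] topc [ 742. -278.  117.]
top glue_bottle 0.85 med [ 651. -386.   80.] topc [ 654. -392.  118.]
top saucer 0.86 med [ 523. -243.    9.] topc [ 523. -241.   15.]
top brush 0.7 med [ 306. -223.   17.] topc [ 327. -221.   20.]
top brush_jar 0.63 med [756. -64.  96.] topc [763. -72. 187.]
scene short_blank 0.86 med [519. 195. 103.] topc [503. 197. 125.]
scene vase_blank 0.92 med [552.  83. 121.] topc [531.  85. 155.]
scene skittle_blank 0.71 med [467. 304. 123.] topc [441. 298. 172.]
scene paint_tub 0.95 med [ 751. -295.  113.] topc [ 741. -281.  110.]
scene glue_bottle 0.66 med [ 667. -404.   75.] topc [ 656. -397.  114.]
scene saucer 0.56 med [ 517. -240.    9.] topc [ 521. -242.   10.]
scene brush 0.56 med [ 316. -230.   16.] topc [ 326. -223.   14.]
scene brush_jar 0.7 med [764. -84.  93.] topc [762. -74. 183.]
```

All three blanks are seated, the paint things have not moved, and the gripper is clear.

```bash
python3 -c "
from workcell import *
print(hand_in())"
```

```text
the job is handed in; nothing more can be done
None
```

The job is handed in after about 58 s of robot time: the short blank, vase and skittle went in that order into the one-, two- and three-stud pockets, each lowered in the grip to the floor before release, though the short blank first jammed on a rim at about 100 N and was set down upright on the rack board and regripped; the camera check showed the paint things where they started.

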